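# Hold a lens barrel in the V-block

### The arm

A 6-joint arm with a two-finger parallel gripper is mounted at the origin on the work surface. World frame = base frame: x ahead of the robot, y to its left, z up, the work surface at z = 0. Lengths are in mm, angles in rad, forces in N, time in s.
With the tool pointing down it reaches from about 275 to 750 mm from the base axis. Payload 10.2 kg.
Tool frame: the origin (TCP) lies at the very end of the fingers, on their centre line; the grasp point (between the pads) lies 19 mm behind it; y points along the fingers, x is the direction in which the jaws open and shut, and the axes are right-handed (so a half turn about y gives the same grasp; the last joint's range is limited). The gripper opens to 85 mm and grips with 20 to 120 N. Pads are 22 mm wide; open, the fingers measure 114 mm over their backs; the gripper's body (76 mm by 85 mm) begins 54 mm behind the grasp point. The pads swing forward as they close: fully open they stand 13 mm farther back than shut.
Start: joints at [1.061, 0.313, 1.498, -0, 1.331, -0.223], TCP at [148.527, 503.558, 193.494] pointing down, gripper open.
Joint ranges: [-2.94, 2.94], [-0.97, 2.17], [0.19, 2.56], [-1.23, 4.37], [0.02, 3.11], [-2.88, 2.88]. Speed limits (rad/s): [2.39, 2.39, 3.01, 3.14, 3.14, 3.14].

### API

Orientations are given as a unit quaternion [w, x, y, z].
In Python, from rig import telemetry, imaging, ctrl gives the robot as it stands.
- The arm moves only by the shell command python3 -m handwheel 'ROWS' [FORCE]. ROWS is JSON, a list of rows, each an object with "delta_pos": the shift along the tool's x, y, z in cm, a list of three; "twist": the turn, a rotation vector about the tool's x, y, z in rad, a list of three; "jaw": the opening, from 0 (shut) to 1 (fully open). A call has exactly 10 rows; each row is the pose to reach, as a shift and turn from the pose commanded when the call began, along the tool's axes at that moment; what a row does not reach only later rows make up. A row lasts 1/12 s, in which the tool goes at most 41.7 mm and 7.16 degrees, less where a joint would pass 70% of its speed; a pose out of reach is approached as far as the arm can. A call with a gripper value outside its range is refused whole. The fingers move at their own pace and stop on an object; FORCE is the grip in N (left out, the last holds). Time passes only in rows, so rows that repeat a pose let the fingers close, or fill a call up. It gives the time, the measured TCP pose, the force and the opening at its end, in the units of the state.
- telemetry.sense(): the state, without advancing time (a new reading comes with each control period).
- imaging.capture(name): name is "scene" or "side" or "wrist"; returns a dict with "frame" (420x560x3 uint8, red, green, blue), "z_map" (420x560 float32, mm along the optical axis (not along the pixel's ray), 0 where there is no reading), "fx", "fy", "cx", "cy" (pixels), "D" ([k1, k2, p1, p2, k3] as OpenCV has them; the pictures are not rectified), "rvec" (rotation vector, rad) and "tvec" (3), from world to camera coordinates, as OpenCV has them. Camera axes: x right, y down, z forward; pixel columns grow to the right and rows downward; lengths in mm; the calibration is good to about 2 mm. A picture is of the moment at which its call begins.
- ctrl.finish_job(): hands the job in, once; it reports no verdict.
The state is a dict: "time_s": time; "joints": joint angles; "dq": joint speeds; "tau": joint torques, N m; "eef_pos": TCP position; "ee_rot": TCP orientation; "force": force on the tool from outside, world axes, zero at the start; "wrist_torque": the same for the moment, N m; "grip_width": opening from 0.0 (shut) to 1.0 (fully open).
Only numpy, scipy, OpenCV 4.12 (cv2) and the standard library are available. Lean on these libraries where they do the work, as an engineer would, in place of code of your own. Each camera call takes 0.05 s, during which the arm holds its last target.

### The job

Pick up the salvaged projector lens barrel and lay it in the steel V-block, glass end pointing away from the stop plate and the square rear flange up against the plate, without banging it or disturbing the other things on the bench. Make sure it beds on both faces of the V, then press it straight down with a steady hand, about a kilo of push, so that I can unscrew its retaining ring: finish like that, still holding it pressed in the V, and do not let up.

Things in the scene. Friction and masses are not known exactly. Their poses are not given: they have to be found in the camera images.
- barrel_mid (a point): Lens barrel, 0.24-0.39 kg, lying on its side; point on its axis, 26 mm above the bench at the start. x axis along the barrel to the glass end. Along x: square aluminium rear flange 52 x 52 mm from -56 to -50 mm, black tube 44 mm in diameter from -50 to 52 (ribbed round the middle, grip across it here), round black bezel 52 mm in diameter from 52 to 64, holding retaining ring and glass.
- vblock: Steel V-block, rigid, fixed to the bench. Origin: underside, mid V; x along the V, away from the stop plate; z up. Base 12 mm thick, 64 mm wide, x -64 to 44 mm. On it two 64 mm wide V sections, x -42 to -22 and 22 to 42; the 44 mm cross slot between them is open at both sides and gives fingers room (floor 12 mm high). Stop plate 50 mm wide, 56 mm high, 8 mm thick, its face at x = -56.
- v_seat (a point): Where barrel_mid lies when the barrel is fully seated with its flange against the stop plate: 52.1 mm above the V-block's origin, axes as the V-block's; the barrel's x axis then points along this x axis. The top of the seated tube is 22 mm above this point.
- v_left: Half of the V on the V-block's +y side, part of it, same origin and axes. Its face rises outward at 45 degrees, from 23 mm above the bench, 2 mm off the middle plane, to 47 mm height, 26 mm off. The seated tube touches it along a line 15.6 mm off the middle plane, 36.6 mm high.
- v_right: The mirror image of v_left, on the V-block's -y side; same origin and axes as the V-block. When the tube is pressed straight down, both faces carry the same share.
- canister: Bystander: aluminium screw-top canister, 84 mm in diameter, with a dented steel funnel standing in its mouth, 172 mm high in all, funnel 107 mm across. Origin at the centre of its underside.
- lid: Bystander: knurled aluminium lid, 86 mm in diameter, 22 mm high. Origin at the centre of its underside.
- fan: Bystander: black plastic laptop fan, 72 x 76 x 12 mm. Origin at the centre of its underside.
- caddy: Bystander: chrome drive caddy, 130 (x) x 102 (y) x 20 mm. Origin at the centre of its underside.
- tester: Bystander: red plastic handheld tester, 150 (x) x 74 (y) x 43 mm. Origin at the centre of its underside.
- stick1: Bystander: green memory stick, 68 (x) x 30 (y) x 4 mm, lying flat. Origin at the centre of its underside.
- stick2: Bystander: green memory stick, 68 (x) x 30 (y) x 4 mm, lying flat. Origin at the centre of its underside.
- stick3: Bystander: green memory stick, 68 (x) x 30 (y) x 4 mm, lying flat. Origin at the centre of its underside.
Mind the look-alikes: they are no part of the job. What is shaped like the part that bears barrel_mid but purple is not meant.

How it is judged:
By the outcome, as a careful person would: the job done as asked, in the order asked, and still so for the second after the job is handed in, while the arm keeps its last pose, push and grip.
It also fails if it takes over 48 s, if anything falls off the work surface, if the arm or the gripper's body presses on something with over 40 N, if the wrist force passes 120 N, or if a joint passes its speed limit or range.

## Working session

There is one attempt and no reset: what is moved stays moved. The work goes in short steps, Python scripts to look and compute and a shell command to move; the robot and the scene stay as the last step left them, time stands still between calls to the robot, and variables do not carry over. Pictures are saved under pics/ and viewed, and the job is handed in when it is done.

```bash
ls; mkdir -p pics
python3 - <<'E'
from rig import telemetry, imaging
import cv2,json
s=telemetry.sense();print(s)
import pickle
d={}
for n in ("scene","side","wrist"):
    c=imaging.capture(n);d[n]=c
    cv2.imwrite(f"pics/{n}0.png",c["frame"][:,:,::-1])
    print(n,c["fx"],c["cx"],c["D"],c["rvec"],c["tvec"])
pickle.dump(d,open("cap0.pkl","wb"))
E
```

```text
pics
{'time_s': 0.0, 'joints': array([ 1.06059692e+00,  3.13450853e-01,  1.49842273e+00, -1.92230014e-05,
        1.33100019e+00, -2.23393858e-01]), 'dq': array([-0.00012491,  0.00212227, -0.0009585 ,  0.00071082, -0.00320147,
        0.00137812]), 'tau': array([ 1.62280423e-03, -4.12268507e+01, -2.59744066e+01, -7.52445385e-05,
        4.12470661e-03, -1.69012333e-05]), 'eef_pos': array([148.38081674, 503.28245075, 192.94007422]), 'ee_rot': array([-0.56613238,  0.56651267,  0.42300188, -0.42382419]), 'force': array([-0.45409473, -0.46891825, -0.09494111]), 'wrist_torque': array([ 0.01598719,  0.00296295, -0.01805719]), 'grip_width': 0.9976153042458493}
scene 441.52339988345346 286.04786346843986 [-0.00064245  0.          0.          0.          0.        ] [ 2.40257539  0.69151432 -0.24819036] [-477.74076181 -209.83696088 1525.08004721]
side 501.8470888788199 278.204666974943 [-0.11029067  0.          0.          0.          0.        ] [ 2.03101938 -0.50949278  0.27925151] [-535.02372617  198.2235144  1229.51814199]
wrist 315.5059161676659 281.18139610843053 [-0.06673479  0.          0.          0.          0.        ] [-2.30283337 -1.72260593 -0.27395357] [-524.0164521   -41.72167634  379.9983014 ]
```

View pics/scene0.png

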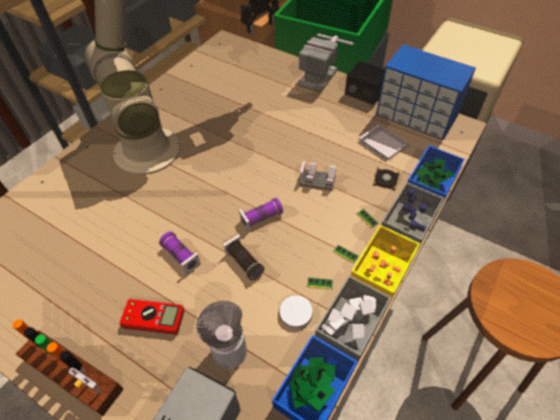

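View pics/side0.png

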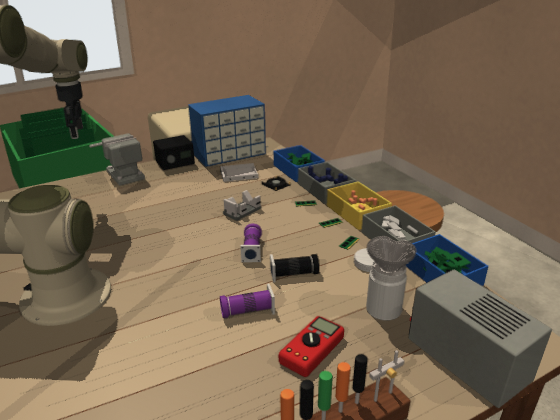

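View pics/wrist0.png

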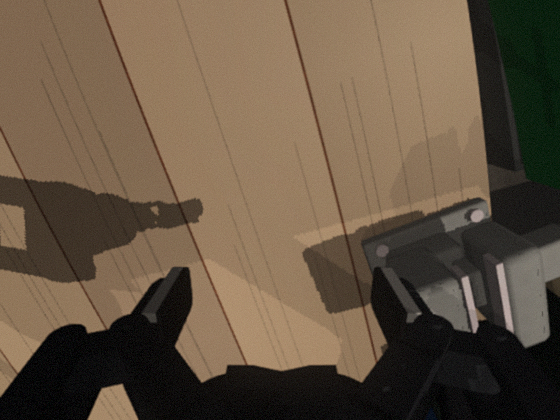

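The scene view shows the black barrel at about (243,258), flange towards the upper left at (233,243), and the V-block at about (318,178). Two purple decoys lie at (262,212) and (179,250). In the side view the black barrel is at (295,266), with its flange on the left, and the V-block is at (242,206).

```bash
cat > h.py <<'E'
import numpy as np,cv2,pickle
from scipy.spatial.transform import Rotation as R
def K(c): return np.array([[c["fx"],0,c["cx"]],[0,c["fy"],c["cy"]],[0,0,1.]])
def cloud(c):
    h,w=c["z_map"].shape
    u,v=np.meshgrid(np.arange(w,dtype=float),np.arange(h,dtype=float))
    p=cv2.undistortPoints(np.stack([u,v],-1).reshape(-1,1,2),K(c),np.array(c["D"])).reshape(h,w,2)
    z=c["z_map"].astype(float)
    P=np.dstack([p[...,0]*z,p[...,1]*z,z])
    Rm,_=cv2.Rodrigues(np.array(c["rvec"],float))
    W=(P-np.array(c["tvec"]).ravel())@Rm
    W[z<=0]=np.nan
    return W
def ray(c,uv,h):
    p=cv2.undistortPoints(np.array(uv,float).reshape(-1,1,2),K(c),np.array(c["D"])).reshape(-1,2)
    Rm,_=cv2.Rodrigues(np.array(c["rvec"],float)); t=np.array(c["tvec"]).ravel()
    o=-Rm.T@t; d=np.c_[p,np.ones(len(p))]@Rm
    return o+d*((h-o[2])/d[:,2])[:,None]
def proj(c,X):
    return cv2.projectPoints(np.array(X,float).reshape(-1,1,3),np.array(c["rvec"],float),np.array(c["tvec"],float),K(c),np.array(c["D"]))[0].reshape(-1,2)
E
python3 - <<'E'
from h import *
d=pickle.load(open("cap0.pkl","rb"))
def crop(n,x0,y0,x1,y1,k,f):
    cv2.imwrite(f,cv2.resize(d[n]["frame"][y0:y1,x0:x1,::-1],None,fx=k,fy=k,interpolation=cv2.INTER_CUBIC))
crop("scene",220,140,350,290,4,"pics/sc_c.png")
crop("side",210,180,340,300,5,"pics/si_c.png")
for n in ("scene","side"):
    W=cloud(d[n])
    for uv in [(200,200),(330,240),(243,258),(318,178)] if n=="scene" else [(150,240),(295,266),(242,206),(330,290)]:
        print(n,uv,W[uv[1],uv[0]].round(1))
E
```

```text
scene (200, 200) [298.1 -82.    0.9]
scene (330, 240) [ 7.157e+02  1.800e+00 -2.000e-01]
scene (243, 258) [ 555.2 -202.8   44.5]
scene (318, 178) [570.1 184.9  10.8]
side (150, 240) [262.6 153.1   2.6]
side (295, 266) [ 543.5 -208.3   38.1]
side (242, 206) [555.3 145.2  42.1]
side (330, 290) [ 5.953e+02 -2.935e+02  1.000e-01]
```

View pics/sc_c.png

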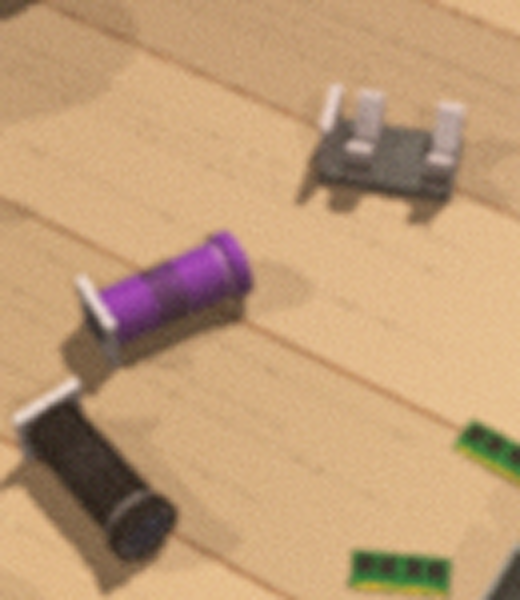

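View pics/si_c.png

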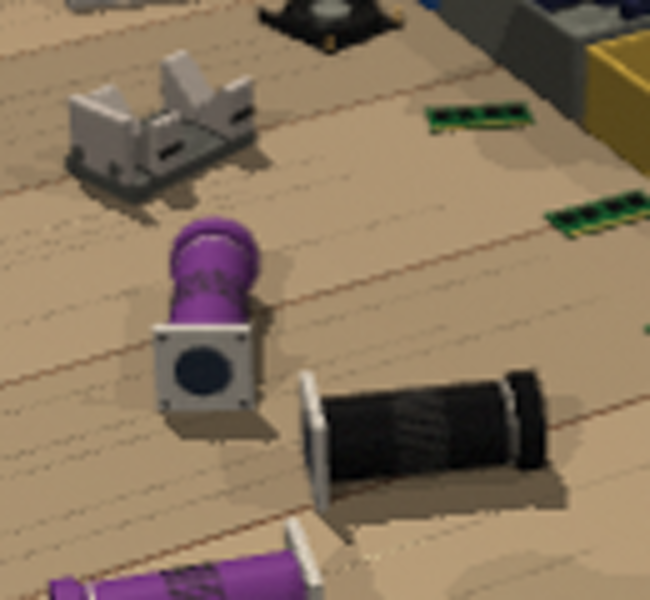

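In the crops, the stop plate of the V-block is on its left side (scene (303,166), side (228,205)). The barrel's flange is at scene (231,241) and its glass end at (255,272). Next I measure both from the depth maps.

Run:
```python
from h import *
d=pickle.load(open("cap0.pkl","rb"))
pts={}
for n in ("scene","side"):
    W=cloud(d[n]); f=d[n]["frame"].astype(int)
    m=(W[...,2]>6)&(W[...,2]<70)
    m=np.nan_to_num(m).astype(np.uint8)
    k,lab,st,cen=cv2.connectedComponentsWithStats(m,connectivity=4)
    for i in range(1,k):
        if st[i,4]<60: continue
        p=W[lab==i]; c=f[lab==i].mean(0)
        print(n,i,st[i],p.min(0).round(),p.max(0).round(),np.median(p,0).round(),c.round())
```

```text
scene 7 [ 275    0  112   45 2303] [-88. 893.   6.] [ 331. 1348.   70.] [ 162. 1004.   36.] [19. 64. 25.]
scene 8 [318   0  26   8  65] [  49. 1087.   56.] [ 176. 1110.   70.] [ 121. 1099.   63.] [10. 41. 17.]
scene 12 [528   0  32   9 177] [ 856. 1684.    6.] [ 995. 1715.   45.] [ 944. 1699.   17.] [132.  95.  70.]
scene 33 [ 0 20  9 17 88] [-1055.   177.     6.] [-1026.   212.    70.] [-1036.   198.    32.] [32. 30. 28.]
scene 49 [ 54  48  16  17 156] [-666.  177.    7.] [-628.  213.   69.] [-637.  189.   39.] [37. 35. 33.]
scene 65 [299  65  38  28 478] [254. 570.   6.] [357. 741.  69.] [326. 601.  19.] [88. 79. 69.]
scene 73 [345  79  37  25 499] [435. 608.   6.] [566. 662.  70.] [506. 623.  41.] [39. 34. 28.]
scene 84 [ 377  100   85   39 1070] [590. 565.   6.] [850. 722.  70.] [734. 577.  38.] [91. 86. 80.]
scene 113 [360 124  48  35 265] [602. 384.   6.] [750. 520.  24.] [655. 465.  13.] [137. 119. 110.]
scene 119 [ 114  128   66   45 1614] [-105. -115.    6.] [115. 107.  70.] [ 55. -47.  15.] [129. 109.  84.]
scene 140 [ 272  145  194  275 9319] [ 821. -470.    6.] [946. 471.
[... 2607 characters left out ...]
.   55.] [ 545. -203.   39.] [38. 35. 32.]
side 184 [  19  266   92   59 3048] [-111. -116.    6.] [113.  82.  70.] [ -1. -63.  16.] [110.  99.  79.]
side 188 [ 220  283   55   36 1091] [ 317. -310.    6.] [ 445. -233.   54.] [ 378. -281.   40.] [93. 55. 95.]
side 190 [366 287  38  33 784] [ 621. -461.    6.] [ 693. -388.   70.] [ 638. -447.   38.] [105. 100.  91.]
side 193 [ 409  315  133   92 3137] [ 648. -762.    6.] [ 791. -499.   70.] [ 665. -680.   39.] [64. 62. 55.]
side 194 [ 279  316   65   61 2184] [ 367. -515.    6.] [ 527. -392.   45.] [ 434. -466.   33.] [130.  45.  39.]
side 201 [ 309  376  102   44 2377] [ 332. -693.    6.] [ 512. -620.   70.] [ 449. -659.   50.] [90. 56. 37.]
```

Run:
```python
from h import *
d=pickle.load(open("cap0.pkl","rb"))
def comp(n,uv):
    W=cloud(d[n]); m=np.nan_to_num((W[...,2]>6)&(W[...,2]<70)).astype(np.uint8)
    k,lab=cv2.connectedComponents(m,connectivity=4)
    return W[lab==lab[uv[1],uv[0]]]
B={"scene":comp("scene",(243,258)),"side":comp("side",(295,266))}
V={"scene":comp("scene",(318,178)),"side":comp("side",(242,206))}
B["both"]=np.r_[B["scene"],B["side"]];V["both"]=np.r_[V["scene"],V["side"]]
# per-camera barrel
for n,p in B.items():
    c=p.mean(0);
    top=p[(p[:,2]>36)&(p[:,2]<50)]
    q=top[:,:2];mu=q.mean(0);u,s,vt=np.linalg.svd(q-mu);a=vt[0]
    if a@[1,-0.5]<0:a=-a
    b=np.array([-a[1],a[0]])
    t=(p[:,:2]-mu)@a; w=(p[:,:2]-mu)@b
    print(n,"yaw",np.degrees(np.arctan2(a[1],a[0])),"t",np.percentile(t,[.5,2,98,99.5]).round(1))
    # height profile
    for lo in range(-60,70,10):
        k=(t>lo)&(t<lo+10)
        if k.sum()>5: print(lo,k.sum(),"z98",np.percentile(p[k,2],97).round(1),"w",np.percentile(w[k],[2,98]).round(1), "wtop",np.median(w[k&(p[:,2]>41)]).round(1))
    print(mu)
# vblock
for n,p in V.items():
    print(n,len(p),np.histogram(p[:,2],bins=range(6,64,3)))
    r=cv2.minAreaRect(p[:,:2].astype(np.float32));print(r)
```

```text
scene yaw -18.735039032157083 t [-61.4 -58.8  59.   59.6]
-60 102 z98 53.8 w [-23.5  27.6] wtop 1.7
-50 46 z98 48.8 w [-19.7  19.4] wtop -0.0
-40 54 z98 49.2 w [-19.1  20.6] wtop 1.6
-30 50 z98 49.0 w [-19.4  22.1] wtop -1.0
-20 50 z98 48.8 w [-19.7  22.2] wtop -0.1
-10 50 z98 51.0 w [-19.4  19.6] wtop 1.0
0 54 z98 50.0 w [-19.6  19.1] wtop 1.7
10 55 z98 48.8 w [-19.3  22. ] wtop 1.0
20 50 z98 48.8 w [-19.4  19.6] wtop 0.3
30 54 z98 49.1 w [-19.1  19.9] wtop -0.3
40 44 z98 51.8 w [-23.1  23.3] wtop 1.3
50 165 z98 52.2 w [-22.7  25.5] wtop 0.2
[ 550.09937191 -194.88583388]
side yaw -20.745654702427814 t [-60.8 -60.2  58.3  59.8]
-60 100 z98 53.9 w [-20.   27.5] wtop -2.4
-50 66 z98 49.9 w [-14.2  16.5] wtop 0.9
-40 69 z98 49.6 w [-14.   10.9] wtop 1.5
-30 65 z98 48.8 w [-14.8  17.4] wtop 0.8
-20 68 z98 50.0 w [-14.3  15.6] wtop 2.3
-10 67 z98 49.0 w [-13.   12.6] wtop 2.7
0 69 z98 49.8 w [-13.   16.8] wtop 4.0
10 69 z98 49.3 w [-14.6  15.4] wtop 3.6
20 66 z98 48.5 w [-12.2  19.4] wtop 1.9
30 65 z98 48.4 w [-12.   18.8] wtop 2.5
40 78 z98 51.4 w [-13.9  20.3] wtop 2.3
50 78 z98 52.8 w 
[... 878 characters left out ...]
3.46905517578125), (111.60088348388672, 70.4320068359375), 18.927261352539062)
side 650 (array([39, 57, 67, 32, 33, 46, 36, 44, 39, 41, 33, 31, 49, 35, 27, 12, 20,
        8,  1]), array([ 6,  9, 12, 15, 18, 21, 24, 27, 30, 33, 36, 39, 42, 45, 48, 51, 54,
       57, 60, 63]))
((568.6227416992188, 200.9613494873047), (124.78582763671875, 105.67456817626953), 19.402629852294922)
both 1326 (array([107, 196, 169,  59,  48,  72,  69,  74,  66,  74,  63,  57,  94,
        66,  38,  23,  37,  11,   3]), array([ 6,  9, 12, 15, 18, 21, 24, 27, 30, 33, 36, 39, 42, 45, 48, 51, 54,
       57, 60, 63]))
((568.6227416992188, 200.9613494873047), (124.78582763671875, 105.67456817626953), 19.402629852294922)
```

Run:
```python
from h import *
from scipy.optimize import least_squares
d=pickle.load(open("cap0.pkl","rb"))
def comp(n,uv):
    W=cloud(d[n]); m=np.nan_to_num((W[...,2]>6)&(W[...,2]<70)).astype(np.uint8)
    k,lab=cv2.connectedComponents(m,connectivity=4)
    return W[lab==lab[uv[1],uv[0]]]
B=[comp("scene",(243,258)),comp("side",(295,266))]; B.append(np.r_[B[0],B[1]])
for p in B:
    x=np.array([550,-198,np.radians(-20),26])
    for it in range(4):
        a=np.array([np.cos(x[2]),np.sin(x[2])]);t=(p[:,:2]-[x[0],x[1]])@a
        k=(np.abs(t)<42)
        def f(x):
            a=np.array([np.cos(x[2]),np.sin(x[2])]);w=(p[k,:2]-x[:2])@[-a[1],a[0]]
            return np.r_[np.hypot(w,p[k,2]-x[3])-22,((x[:2]-[550,-198])@a)*.01]
        x=least_squares(f,x,loss="soft_l1",f_scale=2).x
    a=np.array([np.cos(x[2]),np.sin(x[2])]);t=(p[:,:2]-x[:2])@a;w=(p[:,:2]-x[:2])@[-a[1],a[0]];r=np.hypot(w,p[:,2]-26)
    print(x.round(2),np.degrees(x[2]),"rms",np.std(f(x)).round(2),"flange t",np.percentile(t[(r>25)&(t<-20)],[5,50,95]).round(1),"bezel",np.percentile(t[(r>24.5)&(t>20)],[5,50,95]).round(1),"ends",np.percentile(t,[1,99]).round(1))
V=[comp("scene",(318,178)),comp("side",(242,206))]
for p in V:
    q=p[(p[:,2]>9)&(p[:,2]<15)]
    print("base",cv2.minAreaRect(q[:,:2].astype(np.float32)))
    q=p[p[:,2]>51];print("plate top",len(q),q.mean(0), cv2.minAreaRect(q[:,:2].astype(np.float32)))
s=np.array([-0.56613238,  0.56651267,  0.42300188, -0.42382419]);print(R.from_quat(s[[1,2,3,0]]).as_matrix().round(3))
```

```text
[ 5.518e+02 -1.927e+02 -3.300e-01  2.547e+01] -18.702164302822663 rms 1.61 flange t [-62.2 -57.4 -53.7] bezel [44.5 53.1 58.5] ends [-61.2  58.4]
[ 5.5234e+02 -1.9122e+02 -3.3000e-01  2.6270e+01] -18.959953645641004 rms 1.97 flange t [-60.8 -57.6 -29.2] bezel [26.9 50.8 58.2] ends [-61.3  58.2]
[ 5.5214e+02 -1.9182e+02 -3.3000e-01  2.5840e+01] -18.88694757629854 rms 1.88 flange t [-61.1 -57.5 -34.5] bezel [32.  52.2 58.3] ends [-61.3  58.3]
base ((570.637939453125, 183.25033569335938), (106.30278015136719, 67.36380004882812), 20.239885330200195)
plate top 33 [526.39456955 165.76706272  54.91763628] ((568.9130859375, 181.50257873535156), (106.76410675048828, 52.15202713012695), 18.24850845336914)
base ((570.311767578125, 181.4969940185547), (107.29716491699219, 68.47002410888672), 19.956745147705078)
plate top 41 [525.52979195 165.02938534  55.20190284] ((531.039306640625, 168.9894561767578), (58.61970901489258, 34.79262924194336), 89.81100463867188)
[[ 0.283 -0.001 -0.959]
 [ 0.959 -0.001  0.283]
 [-0.001 -1.     0.   ]]
```

```bash
cat >> h.py <<'E'
def Rt(s): return R.from_quat(np.array(s["ee_rot"])[[1,2,3,0]]).as_matrix()
def plan(s,pos,yawx):
    """shift (cm, tool axes) and twist(rad) to TCP pos with tool x at yawx deg, tool y down"""
    M=Rt(s); x=np.array([np.cos(np.radians(yawx)),np.sin(np.radians(yawx)),0]);y=np.array([0,0,-1.]);T=np.c_[x,y,np.cross(x,y)]
    print("delta cm",(M.T@(np.array(pos)-s["eef_pos"])/10).round(2),"twist",R.from_matrix(M.T@T).as_rotvec().round(4))
E
python3 - <<'E'
from h import *
from rig import telemetry
d=pickle.load(open("cap0.pkl","rb"));s=telemetry.sense()
c=d["wrist"];Rm,_=cv2.Rodrigues(np.array(c["rvec"],float));o=-Rm.T@np.array(c["tvec"]).ravel()
M=Rt(s);print("cam in tool",M.T@(o-s["eef_pos"]),"fwd in tool",M.T@Rm[2],"right",M.T@Rm[0])
print(ray(c,[(0,0),(560,0),(280,210),(280,0)],0))
plan(s,(580,186,200),110)
plan(s,(547,-190,200),71.1)
E
```

```text
cam in tool [  -0.85251084 -180.90106999   78.60711695] fwd in tool [ 7.25932356e-04  9.50466945e-01 -3.10824806e-01] right [ 9.99999710e-01 -6.18268302e-04  4.44908382e-04]
[[-133.9976526   257.47954185    0.        ]
 [  43.33502588  858.39326928    0.        ]
 [ 192.0693992   488.16685335    0.        ]
 [ -31.35004647  554.1956807     0.        ]]
delta cm [-18.23  -0.69 -50.37] twist [-5.000e-04 -6.359e-01 -8.000e-04]
delta cm [-55.23  -0.65 -57.84] twist [-0.0002  0.0431 -0.0009]
```

Run:
```python
from h import *
from rig import telemetry
plan(telemetry.sense(),(533,169,215),110)
```

```text
delta cm [-21.19  -2.18 -46.35] twist [-5.000e-04 -6.359e-01 -8.000e-04]
```

```bash
python3 -m handwheel '[{"delta_pos":[-1,-0.1,-2],"twist":[0,-0.05,0],"jaw":1},{"delta_pos":[-2.6,-0.3,-5.5],"twist":[0,-0.11,0],"jaw":1},{"delta_pos":[-4.2,-0.5,-9],"twist":[0,-0.17,0],"jaw":1},{"delta_pos":[-5.8,-0.7,-12.5],"twist":[0,-0.23,0],"jaw":1},{"delta_pos":[-7.4,-0.9,-16],"twist":[0,-0.29,0],"jaw":1},{"delta_pos":[-9,-1,-19.5],"twist":[0,-0.35,0],"jaw":1},{"delta_pos":[-10.6,-1.2,-23],"twist":[0,-0.41,0],"jaw":1},{"delta_pos":[-12.2,-1.4,-26.5],"twist":[0,-0.47,0],"jaw":1},{"delta_pos":[-13.8,-1.6,-30],"twist":[0,-0.53,0],"jaw":1},{"delta_pos":[-15.4,-1.8,-33.5],"twist":[0,-0.59,0],"jaw":1}]'
python3 - <<'E'
from h import *
from rig import telemetry
plan(telemetry.sense(),(533,169,215),110)
E
```

```text
time_s: 0.98
eef_pos: [427.4, 259.5, 211.5]
ee_rot: [0.418, -0.418, -0.57, 0.57]
force: [0.1, 0.9, 0.1]
grip_width: 1.0
delta cm [-11.81  -0.35  -7.35] twist [-0.0002 -0.043   0.0001]
```

```bash
python3 -m handwheel '[{"delta_pos":[-2.5,-0.1,-1.6],"twist":[0,-0.04,0],"jaw":1},{"delta_pos":[-5.5,-0.2,-3.5],"twist":[0,-0.043,0],"jaw":1},{"delta_pos":[-8.5,-0.3,-5.3],"twist":[0,-0.043,0],"jaw":1},{"delta_pos":[-10.8,-0.3,-6.7],"twist":[0,-0.043,0],"jaw":1},{"delta_pos":[-11.8,-0.3,-7.3],"twist":[0,-0.043,0],"jaw":1},{"delta_pos":[-11.8,-0.3,-7.3],"twist":[0,-0.043,0],"jaw":1},{"delta_pos":[-11.8,-0.3,-7.3],"twist":[0,-0.043,0],"jaw":1},{"delta_pos":[-11.8,-0.3,-7.3],"twist":[0,-0.043,0],"jaw":1},{"delta_pos":[-11.8,-0.3,-7.3],"twist":[0,-0.043,0],"jaw":1},{"delta_pos":[-11.8,-0.3,-7.3],"twist":[0,-0.043,0],"jaw":1}]'
python3 - <<'E'
from h import *
from rig import imaging
c=imaging.capture("wrist");pickle.dump(c,open("w1.pkl","wb"))
cv2.imwrite("pics/w1.png",c["frame"][:,:,::-1])
E
```

```text
time_s: 1.82
eef_pos: [530.5, 171.2, 214.8]
ee_rot: [-0.406, 0.406, 0.579, -0.579]
force: [-0.4, 0.1, -0.5]
grip_width: 1.001
```

View pics/w1.png

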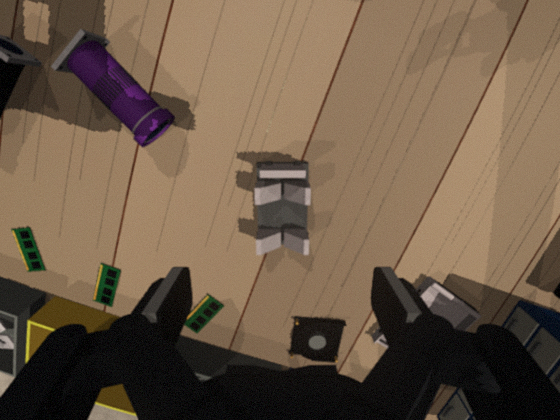

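The wrist view shows the V-block at about (282,207), with the stop plate at the top (282,173), towards the robot, and the block aligned with the picture.

Run:
```python
from h import *
c=pickle.load(open("w1.pkl","rb"))
cv2.imwrite("pics/w1c.png",cv2.resize(c["frame"][145:270,230:335,::-1],None,fx=4.8,fy=4.8,interpolation=cv2.INTER_CUBIC))
W=cloud(c); 
p=W[145:265,240:320].reshape(-1,3);
print("bench z",np.nanmedian(W[200:240,180:230,2]))
yaw=np.radians(20);a=np.array([np.cos(yaw),np.sin(yaw)]);b=np.array([-a[1],a[0]])
o=np.array([579.9,185.8])
for nm,lo,hi in (("base",9.5,14.5),("plate",52,60),("Vtop",43,50),("all",8,62)):
    q=p[(p[:,2]>lo)&(p[:,2]<hi)]
    t=(q[:,:2]-o)@a;w=(q[:,:2]-o)@b
    print(nm,len(q),"z",np.median(q[:,2]).round(1),"t",np.percentile(t,[1,5,50,95,99]).round(1),"w",np.percentile(w,[1,5,50,95,99]).round(1),cv2.minAreaRect(q[:,:2].astype(np.float32)))
# tube-face samples: V faces at |w| and z
q=p[(p[:,2]>24)&(p[:,2]<46)];t=(q[:,:2]-o)@a;w=(q[:,:2]-o)@b
for nm,k in (("far",(t>20)),("near",(t<-20)&(t>-46))):
    L=k&(w>0);Rr=k&(w<0)
    print(nm,"t",np.percentile(t[k],[2,98]).round(1),"left: w-(z-21)",np.median(w[L]-(q[L,2]-21)).round(2),L.sum(),"right",np.median(w[Rr]+(q[Rr,2]-21)).round(2),Rr.sum())
```

```text
bench z 1.1784959374208395
base 1768 z 12.8 t [-62.1 -51.4   0.4  23.2  36.1] w [-27.9 -25.6   3.1  32.8  35.2] ((570.5234375, 186.34524536132812), (108.48973846435547, 63.81101989746094), 19.843338012695312)
plate 364 z 56.6 t [-62.9 -62.8 -59.1 -55.4 -55.2] w [-21.1 -19.    3.   25.9  28.2] ((523.2135009765625, 168.9009246826172), (7.749007225036621, 49.51594924926758), 19.996227264404297)
Vtop 663 z 47.2 t [-62.8 -62.5 -24.1  40.4  42.5] w [-28.4 -27.3   9.7  34.2  35.2] ((569.6226806640625, 185.549560546875), (106.46186065673828, 64.25379943847656), 20.148300170898438)
all 4636 z 26.3 t [-64.1 -62.6  -9.1  37.2  42.2] w [-27.9 -25.4   3.1  32.5  35. ] ((568.6287231445312, 185.73541259765625), (112.46929168701172, 64.67202758789062), 19.78089141845703)
far t [23.  42.9] left: w-(z-21) 2.93 387 right 3.81 356
near t [-40.9 -20.9] left: w-(z-21) 2.98 387 right 4.0 359
```

View pics/w1c.png

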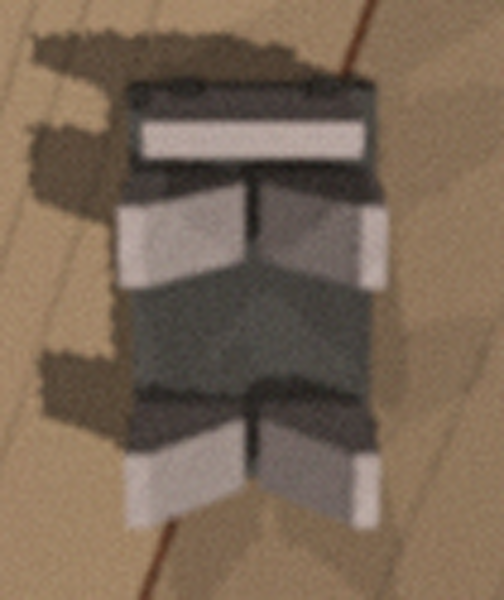

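Run:
```python
from h import *
from rig import telemetry
s=telemetry.sense();print(s["eef_pos"],s["force"]);plan(s,(500,-174,200),71.1)
```

```text
[530.66415644 171.022465   214.74682668] [-0.47073909  1.20322221  1.17033493]
delta cm [-31.4    1.47  14.63] twist [3.000e-04 6.773e-01 1.000e-04]
```

```bash
python3 -m handwheel '[{"delta_pos":[-1.5,0.1,0.7],"twist":[0,0.06,0],"jaw":1},{"delta_pos":[-4.6,0.2,2.1],"twist":[0,0.12,0],"jaw":1},{"delta_pos":[-8,0.4,3.7],"twist":[0,0.2,0],"jaw":1},{"delta_pos":[-11.5,0.5,5.3],"twist":[0,0.28,0],"jaw":1},{"delta_pos":[-15,0.7,7],"twist":[0,0.36,0],"jaw":1},{"delta_pos":[-18.5,0.9,8.6],"twist":[0,0.44,0],"jaw":1},{"delta_pos":[-22,1,10.2],"twist":[0,0.52,0],"jaw":1},{"delta_pos":[-25.5,1.2,11.9],"twist":[0,0.6,0],"jaw":1},{"delta_pos":[-29,1.4,13.5],"twist":[0,0.66,0],"jaw":1},{"delta_pos":[-31.4,1.5,14.6],"twist":[0,0.677,0],"jaw":1}]'
python3 -m handwheel '[{"delta_pos":[0,0,0],"twist":[0,0,0],"jaw":1},{"delta_pos":[0,0,0],"twist":[0,0,0],"jaw":1},{"delta_pos":[0,0,0],"twist":[0,0,0],"jaw":1},{"delta_pos":[0,0,0],"twist":[0,0,0],"jaw":1},{"delta_pos":[0,0,0],"twist":[0,0,0],"jaw":1},{"delta_pos":[0,0,0],"twist":[0,0,0],"jaw":1},{"delta_pos":[0,0,0],"twist":[0,0,0],"jaw":1},{"delta_pos":[0,0,0],"twist":[0,0,0],"jaw":1},{"delta_pos":[0,0,0],"twist":[0,0,0],"jaw":1},{"delta_pos":[0,0,0],"twist":[0,0,0],"jaw":1}]'
python3 - <<'E'
from h import *
from rig import imaging,telemetry
c=imaging.capture("wrist");pickle.dump(c,open("w2.pkl","wb"))
cv2.imwrite("pics/w2.png",c["frame"][:,:,::-1])
from scipy.optimize import least_squares
W=cloud(c);x0=np.array([547.4,-190.2]);p=W[100:290].reshape(-1,3)
p=p[(np.linalg.norm(p[:,:2]-x0,axis=1)<75)&(p[:,2]>8)]
a=np.array([np.cos(-.33),np.sin(-.33)])
x=np.array([*x0,-.33,26.])
for it in range(4):
    a=np.array([np.cos(x[2]),np.sin(x[2])]);t=(p[:,:2]-x[:2])@a;k=np.abs(t)<42
    def f(x):
        a=np.array([np.cos(x[2]),np.sin(x[2])]);w=(p[k,:2]-x[:2])@[-a[1],a[0]]
        return np.r_[np.hypot(w,p[k,2]-x[3])-22,((x[:2]-x0)@a)*.01]
    x=least_squares(f,x,loss="soft_l1",f_scale=2).x
a=np.array([np.cos(x[2]),np.sin(x[2])]);t=(p[:,:2]-x[:2])@a
print(x,np.degrees(x[2]),len(p),"ends",np.percentile(t,[.5,1,99,99.5]),"flange",np.percentile(t[p[:,2]>50],[2,20,50,98]))
h=p[:,2];print("flange top z",np.percentile(h[t<-45],97),"bezel",np.percentile(h[t>50],97),"bench",np.nanmedian(W[200:250,200:220,2]))
print(telemetry.sense()["eef_pos"])
E
```

```text
time_s: 2.7
eef_pos: [499.7, -177.2, 199.5]
ee_rot: [-0.576, 0.577, 0.41, -0.41]
force: [0.3, 0.5, -0.0]
grip_width: 1.003
time_s: 3.53
eef_pos: [500.4, -174.6, 199.5]
ee_rot: [0.575, -0.575, -0.411, 0.411]
force: [0.4, -0.9, 0.4]
grip_width: 1.001
[ 5.47509458e+02 -1.89907659e+02 -3.28342493e-01  2.66797806e+01] -18.812639072620858 4898 ends [-59.70964372 -59.58368818  61.37167444  62.2241507 ] flange [-59.70838301 -59.06482492 -55.53306728  60.83166259]
flange top z 271.5587294254657 bezel 52.55344280854598 bench 1.000157544917922
[ 500.42157019 -174.60993181  199.51445352]
```

View pics/w2.png

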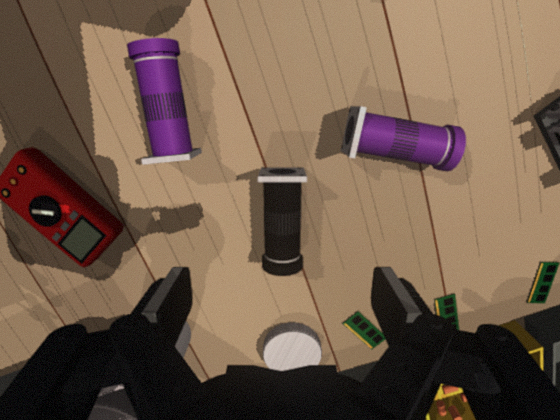

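The wrist view shows the black barrel at (283,220), upright in the picture, with its flange at the top (282,175) and its bezel at (282,264). The space beside it is clear.

Run:
```python
from h import *
from rig import telemetry
s=telemetry.sense();plan(s,(546,-189.5,5),71.15)
```

```text
delta cm [ 0.07 19.45 -4.79] twist [ 0.0001 -0.0017 -0.    ]
```

```bash
python3 -m handwheel '[{"delta_pos":[0,0.5,-1.5],"twist":[0,0,0],"jaw":1},{"delta_pos":[0,2,-3],"twist":[0,0,0],"jaw":1},{"delta_pos":[0,4.5,-4.5],"twist":[0,0,0],"jaw":1},{"delta_pos":[0.1,7,-4.8],"twist":[0,0,0],"jaw":1},{"delta_pos":[0.1,9.5,-4.8],"twist":[0,0,0],"jaw":1},{"delta_pos":[0.1,12,-4.8],"twist":[0,0,0],"jaw":1},{"delta_pos":[0.1,14,-4.8],"twist":[0,0,0],"jaw":1},{"delta_pos":[0.1,15,-4.8],"twist":[0,0,0],"jaw":1},{"delta_pos":[0.1,15,-4.8],"twist":[0,0,0],"jaw":1},{"delta_pos":[0.1,15,-4.8],"twist":[0,0,0],"jaw":1}]'
python3 - <<'E'
from h import *
from rig import telemetry,imaging
s=telemetry.sense();plan(s,(546,-189.5,5),71.15)
c=imaging.capture("wrist");cv2.imwrite("pics/w3.png",c["frame"][:,:,::-1])
E
```

```text
time_s: 4.42
eef_pos: [546.4, -189.5, 50.1]
ee_rot: [-0.575, 0.576, 0.411, -0.411]
force: [-0.2, -0.4, 0.5]
grip_width: 0.999
delta cm [-0.01  4.51  0.04] twist [ 0.0005 -0.0019 -0.0001]
```

View pics/w3.png

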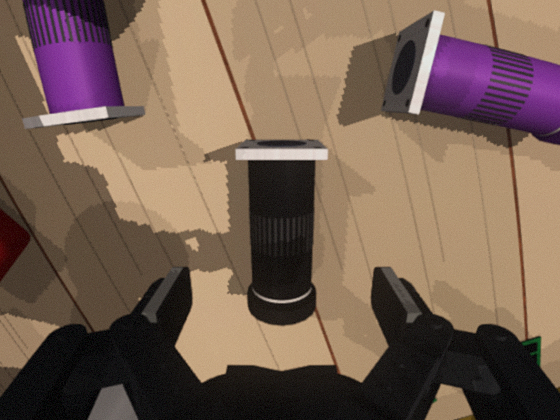

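The barrel is centred between the fingers, at column 281 against finger tips at 187 and 375. Now I descend and grip.

```bash
python3 -m handwheel '[{"delta_pos":[0,1,0],"twist":[0,0,0],"jaw":1},{"delta_pos":[0,2,0],"twist":[0,0,0],"jaw":1},{"delta_pos":[0,3,0],"twist":[0,0,0],"jaw":1},{"delta_pos":[0,3.8,0],"twist":[0,0,0],"jaw":1},{"delta_pos":[0,4.3,0],"twist":[0,0,0],"jaw":1},{"delta_pos":[0,4.5,0],"twist":[0,0,0],"jaw":1},{"delta_pos":[0,4.5,0],"twist":[0,0,0],"jaw":0.8},{"delta_pos":[0,4.5,0],"twist":[0,0,0],"jaw":0.7},{"delta_pos":[0,4.5,0],"twist":[0,0,0],"jaw":0.6},{"delta_pos":[0,4.5,0],"twist":[0,0,0],"jaw":0.55}]' 30
python3 -m handwheel '[{"delta_pos":[0,0,0],"twist":[0,0,0],"jaw":0.53},{"delta_pos":[0,0,0],"twist":[0,0,0],"jaw":0.51},{"delta_pos":[0,0,0],"twist":[0,0,0],"jaw":0.49},{"delta_pos":[0,0,0],"twist":[0,0,0],"jaw":0.45},{"delta_pos":[0,0,0],"twist":[0,0,0],"jaw":0.4},{"delta_pos":[0,0,0],"twist":[0,0,0],"jaw":0.4},{"delta_pos":[0,0,0],"twist":[0,0,0],"jaw":0.4},{"delta_pos":[0,0,0],"twist":[0,0,0],"jaw":0.4},{"delta_pos":[0,0,0],"twist":[0,0,0],"jaw":0.4},{"delta_pos":[0,0,0],"twist":[0,0,0],"jaw":0.4}]' 60
python3 - <<'E'
from h import *
from rig import telemetry,imaging
s=telemetry.sense();print(s)
c=imaging.capture("wrist");cv2.imwrite("pics/w4.png",c["frame"][:,:,::-1])
E
```

```text
time_s: 5.3
eef_pos: [546.4, -189.4, 4.9]
ee_rot: [-0.575, 0.576, 0.411, -0.411]
force: [-0.0, -0.1, -0.7]
grip_width: 0.553
time_s: 6.13
eef_pos: [546.1, -189.3, 4.5]
ee_rot: [0.576, -0.575, -0.411, 0.411]
force: [-0.3, 0.8, 0.1]
grip_width: 0.402
{'time_s': 6.1333, 'joints': array([-5.36251883e-01,  6.35235255e-01,  1.53674253e+00, -5.80316176e-06,
        9.69622511e-01, -1.77624883e+00]), 'dq': array([ 0.00107355,  0.00080258,  0.00143362, -0.0027915 ,  0.00060739,
       -0.00119894]), 'tau': array([-1.31033747e-03, -5.04301715e+01, -2.10844052e+01, -2.99579860e-04,
        3.35633695e-04,  2.83181419e-05]), 'eef_pos': array([ 546.1180583 , -189.29398172,    4.48983202]), 'ee_rot': array([ 0.57550072, -0.57549714, -0.41085133,  0.4108566 ]), 'force': array([-0.31239284,  0.78981187,  0.14487446]), 'wrist_torque': array([0.0660063 , 0.01733986, 0.01515054]), 'grip_width': 0.4017693370714506}
```

View pics/w4.png

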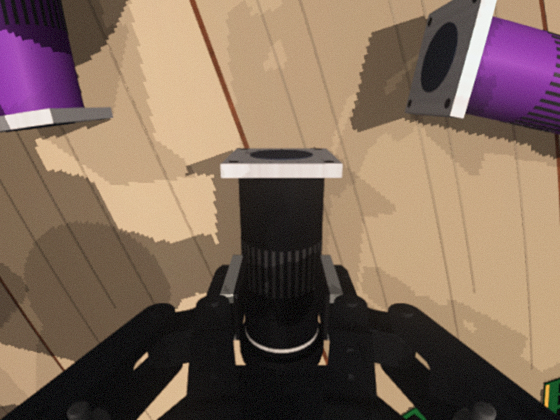

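The wrist view shows the pads at columns 237 and 325, beside the ribs. The width equals the commanded 0.40, so the jaws may not be loaded yet, and I close them further.

```bash
python3 -m handwheel '[{"delta_pos":[0,0,0],"twist":[0,0,0],"jaw":0.37},{"delta_pos":[0,0,0],"twist":[0,0,0],"jaw":0.34},{"delta_pos":[0,0,0],"twist":[0,0,0],"jaw":0.3},{"delta_pos":[0,0,0],"twist":[0,0,0],"jaw":0.25},{"delta_pos":[0,0,0],"twist":[0,0,0],"jaw":0.2},{"delta_pos":[0,0,0],"twist":[0,0,0],"jaw":0.2},{"delta_pos":[0,0,0],"twist":[0,0,0],"jaw":0.1},{"delta_pos":[0,0,0],"twist":[0,0,0],"jaw":0},{"delta_pos":[0,0,0],"twist":[0,0,0],"jaw":0},{"delta_pos":[0,0,0],"twist":[0,0,0],"jaw":0}]' 60
python3 - <<'E'
from h import *
from rig import telemetry,imaging
s=telemetry.sense();print(s['wrist_torque'])
for n in ("wrist","scene"):
    c=imaging.capture(n);f=c["frame"][:,:,::-1]
    if n=="scene": f=cv2.resize(f[180:310,180:320],None,fx=4,fy=4)
    cv2.imwrite(f"pics/{n}5.png",f)
E
```

```text
time_s: 7.02
eef_pos: [549.7, -191.2, 9.8]
ee_rot: [-0.572, 0.579, 0.413, -0.409]
force: [-1.9, 1.8, 33.6]
grip_width: 0.001
[0.37453993 0.36927592 0.0408108 ]
```

View pics/wrist5.png

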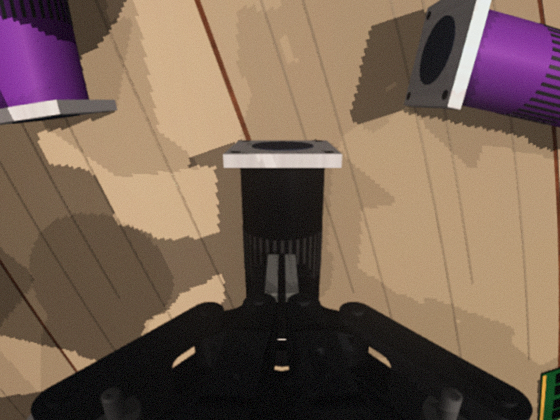

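View pics/scene5.png

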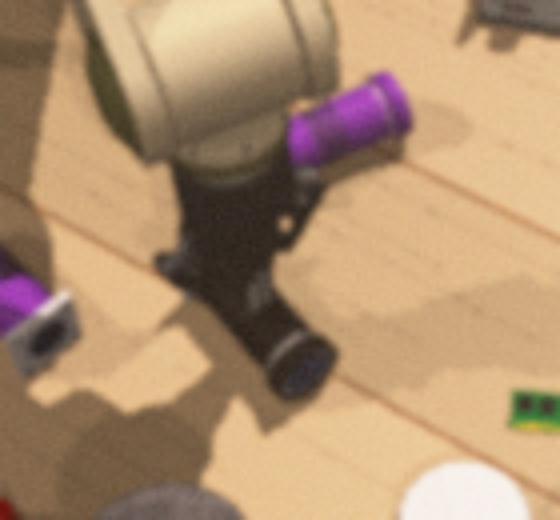

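The jaws shut fully, and the wrist view shows the pads lying on top of the barrel at (281,275). So they slid off over the top, with an upward force of 33.6 N. I check where the finger tips really are before I open.

Run:
```python
from h import *
from rig import telemetry,imaging
s=telemetry.sense();M=Rt(s);print(s["eef_pos"],s["force"],M.round(3))
c=imaging.capture("wrist");W=cloud(c);pickle.dump(c,open("w6.pkl","wb"))
for r in range(250,310,6):
    print(r,[(W[r,cc].round(0).tolist(), ((W[r,cc]-s["eef_pos"])@M).round(0).tolist()) for cc in (250,275,290)])
d=pickle.load(open("w2.pkl","rb"));W=cloud(d)
# open fingers in tool frame at w2
Mq=R.from_quat(np.array([0.575, -0.575, -0.411, 0.411])[[1,2,3,0]]).as_matrix();e=np.array([500.42,-174.61,199.51])
for uv in ((183,270),(180,285),(165,300),(377,270),(385,290)): print(uv,((W[uv[1],uv[0]]-e)@Mq).round(0))
```

```text
[ 549.69920657 -191.19402045    9.77047327] [-1.52054329  2.3643531  33.32186278] [[ 0.325  0.009 -0.946]
 [ 0.946 -0.005  0.325]
 [-0.002 -1.    -0.011]]
250 [([538.0, -205.0, 41.0], [-17.0, -31.0, 7.0]), ([538.0, -191.0, 49.0], [-4.0, -39.0, 10.0]), ([541.0, -184.0, 49.0], [4.0, -39.0, 10.0])]
256 [([541.0, -206.0, 41.0], [-17.0, -31.0, 3.0]), ([540.0, -191.0, 53.0], [-4.0, -43.0, 9.0]), ([541.0, -184.0, 54.0], [4.0, -45.0, 10.0])]
262 [([545.0, -208.0, 40.0], [-17.0, -30.0, -1.0]), ([539.0, -191.0, 61.0], [-3.0, -51.0, 10.0]), ([541.0, -184.0, 60.0], [3.0, -51.0, 10.0])]
268 [([548.0, -209.0, 40.0], [-17.0, -30.0, -5.0]), ([538.0, -191.0, 67.0], [-3.0, -58.0, 11.0]), ([541.0, -185.0, 66.0], [3.0, -56.0, 10.0])]
274 [([551.0, -210.0, 41.0], [-17.0, -31.0, -8.0]), ([538.0, -191.0, 72.0], [-3.0, -63.0, 10.0]), ([541.0, -185.0, 71.0], [3.0, -62.0, 10.0])]
280 [([555.0, -212.0, 39.0], [-18.0, -30.0, -12.0]), ([539.0, -191.0, 76.0], [-3.0, -66.0, 10.0]), ([541.0, -185.0, 76.0], [3.0, -66.0, 10.0])]
286 [([539.0, -202.0, 74.0], [-14.0, -64.0, 6.0]), ([538.0, -190.0, 81.0], [-3.0, -72.0, 10.0]), ([541.0, -185.0, 81.0], [3.0, -71.0, 10.0])]
292 [([538.0, -201.0, 80.0], [-13.0, -71.0, 7.0]), ([538.0, -190.0, 86.0], [-3.0, -76.0, 10.0]), ([540.0, -185.0, 86.0], [3.0, -76.0, 10.0])]
298 [([535.0, -199.0, 91.0], [-12.0, -81.0, 11.0]), ([541.0, -191.0, 86.0], [-3.0, -76.0, 7.0]), ([539.0, -185.0, 91.0], [3.0, -81.0, 11.0])]
304 [([535.0, -198.0, 95.0], [-12.0, -85.0, 11.0]), ([538.0, -190.0, 93.0], [-3.0, -84.0, 10.0]), ([539.0, -185.0, 94.0], [2.0, -85.0, 11.0])]
(183, 270) [-44. -59.  10.]
(180, 285) [-43. -66.   7.]
(165, 300) [-44. -82.  10.]
(377, 270) [ 42. -57.   9.]
(385, 290) [ 42. -70.   7.]
```

```bash
python3 -m handwheel '[{"delta_pos":[0,-0.3,0],"twist":[0,0,0],"jaw":0},{"delta_pos":[0,-0.6,0],"twist":[0,0,0],"jaw":0},{"delta_pos":[0,-1,0],"twist":[0,0,0],"jaw":0},{"delta_pos":[0,-2,0],"twist":[0,0,0],"jaw":0.2},{"delta_pos":[0,-3,0],"twist":[0,0,0],"jaw":0.5},{"delta_pos":[0,-4,0],"twist":[0,0,0],"jaw":0.8},{"delta_pos":[0,-4.5,0],"twist":[0,0,0],"jaw":1},{"delta_pos":[0,-4.5,0],"twist":[0,0,0],"jaw":1},{"delta_pos":[0,-4.5,0],"twist":[0,0,0],"jaw":1},{"delta_pos":[0,-4.5,0],"twist":[0,0,0],"jaw":1}]' 30
python3 - <<'E'
from h import *
from rig import telemetry,imaging
s=telemetry.sense();M=Rt(s);print(s["eef_pos"],s["force"],s["grip_width"],M.round(3))
for n in ("wrist","side"):
    c=imaging.capture(n);f=c["frame"][:,:,::-1];pickle.dump(c,open(f"{n}7.pkl","wb"))
    if n=="side": f=cv2.resize(f[130:330,180:380],None,fx=3,fy=3)
    cv2.imwrite(f"pics/{n}7.png",f)
    if n=="wrist":
        W=cloud(c)
        T=(W-s["eef_pos"])@M
        for (u0,u1) in ((120,200),(360,440)):
            q=T[255:420,u0:u1].reshape(-1,3);q=q[(np.abs(q[:,0])<62)&(q[:,1]<-45+0*q[:,1])&(q[:,2]>-15)&(q[:,2]<30)]
            print("finger y max",np.percentile(q[:,1],[50,95,99,100]),"x",np.percentile(q[:,0],[1,50,99]))
        print("body",[T[r,280].round(0).tolist() for r in (350,370,390,410)])
E
```

```text
time_s: 8.0
eef_pos: [545.8, -189.1, 49.1]
ee_rot: [0.576, -0.575, -0.411, 0.411]
force: [0.5, 0.3, 0.1]
grip_width: 0.976
[ 545.84423323 -189.14380115   49.09631768] [0.47749857 0.29873969 0.14728674] 0.9763724758090393 [[ 0.325 -0.001 -0.946]
 [ 0.946  0.     0.325]
 [ 0.    -1.     0.001]]
finger y max [-110.06978621  -61.72413163  -54.24417854  -50.1421831 ] x [-54.834636   -40.78353108 -19.05246714]
finger y max [-112.22349002  -61.28846597  -54.27149314  -49.96098091] x [16.80519395 38.08786704 53.38390209]
body [[-2.0, 49.0, -133.0], [-2.0, 47.0, -155.0], [-1.0, -120.0, 10.0], [-1.0, -125.0, 8.0]]
```

View pics/wrist7.png

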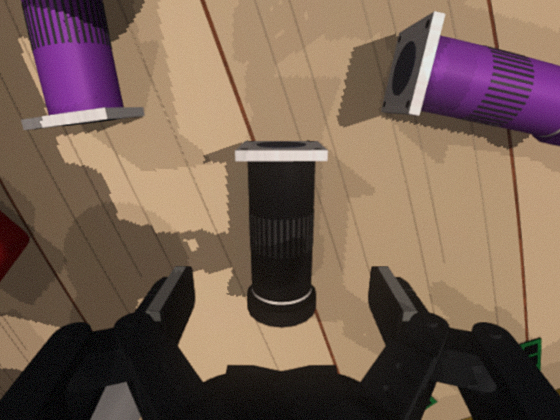

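View pics/side7.png

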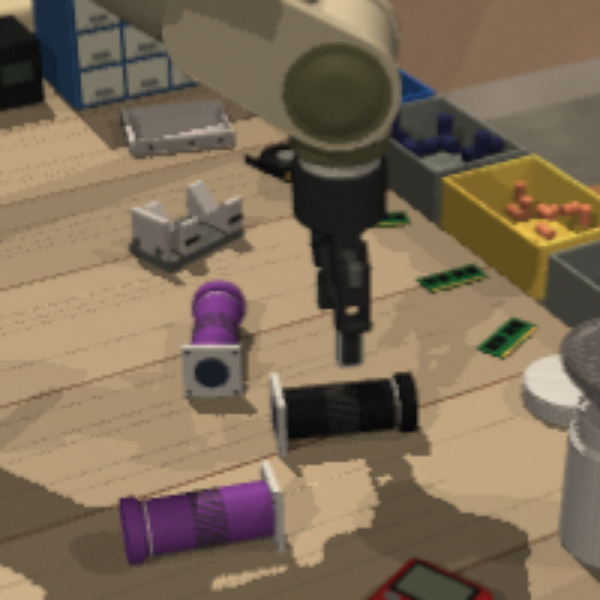

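The barrel has not moved (wrist (282,225)). The clouds, both wrist pictures and the side view agree that the real finger tips end about 38 mm short of the reported TCP when shut, and 50 mm when open. From here I allow for that: with the grasp point about 60 mm behind the reported TCP, the grasp needs a reported z of about −34.

```bash
python3 -m handwheel '[{"delta_pos":[0,1,0],"twist":[0,0,0],"jaw":1},{"delta_pos":[0,2.2,0],"twist":[0,0,0],"jaw":1},{"delta_pos":[0,3.4,0],"twist":[0,0,0],"jaw":1},{"delta_pos":[0,4.6,0],"twist":[0,0,0],"jaw":1},{"delta_pos":[0,5.6,0],"twist":[0,0,0],"jaw":1},{"delta_pos":[0,6.4,0],"twist":[0,0,0],"jaw":1},{"delta_pos":[0,7,0],"twist":[0,0,0],"jaw":1},{"delta_pos":[0,7.4,0],"twist":[0,0,0],"jaw":1},{"delta_pos":[0,7.4,0],"twist":[0,0,0],"jaw":1},{"delta_pos":[0,7.4,0],"twist":[0,0,0],"jaw":1}]' 30
python3 - <<'E'
from h import *
from rig import telemetry,imaging
s=telemetry.sense();M=Rt(s);print(s["eef_pos"],s["force"])
c=imaging.capture("wrist");cv2.imwrite("pics/w8.png",c["frame"][:,:,::-1])
W=cloud(c);T=(W-s["eef_pos"])@M
for (u0,u1) in ((120,200),(360,440)):
    q=W[255:420,u0:u1].reshape(-1,3);t=T[255:420,u0:u1].reshape(-1,3);k=(np.abs(t[:,0])<62)&(t[:,2]>-15)&(t[:,2]<30)&(t[:,1]<-40)&(abs(t[:,0])>35)
    print("finger zmin",np.percentile(q[k,2],[0,1,5]))
E
```

```text
time_s: 8.93
eef_pos: [546.3, -189.4, -24.3]
ee_rot: [-0.575, 0.576, 0.411, -0.411]
force: [0.3, 0.1, 0.4]
grip_width: 0.999
[ 546.29136373 -189.3918389   -24.3466461 ] [0.26438479 0.09238605 0.38137006]
finger zmin [26.32935452 29.49442015 34.69509716]
finger zmin [26.54919527 29.29493374 34.26973917]
```

View pics/w8.png

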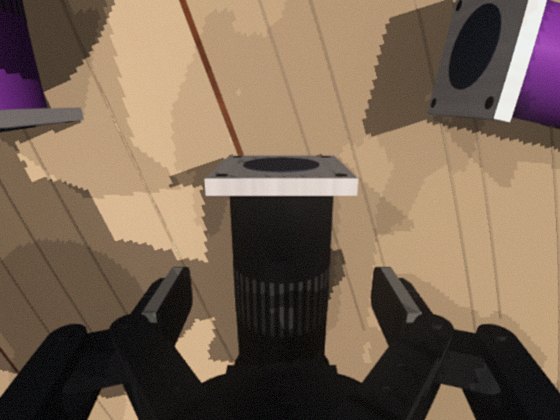

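```bash
python3 -m handwheel '[{"delta_pos":[0,0.3,0],"twist":[0,0,0],"jaw":1},{"delta_pos":[0,0.6,0],"twist":[0,0,0],"jaw":1},{"delta_pos":[0,0.9,0],"twist":[0,0,0],"jaw":0.9},{"delta_pos":[0,0.9,0],"twist":[0,0,0],"jaw":0.8},{"delta_pos":[0,0.9,0],"twist":[0,0,0],"jaw":0.7},{"delta_pos":[0,0.9,0],"twist":[0,0,0],"jaw":0.6},{"delta_pos":[0,0.9,0],"twist":[0,0,0],"jaw":0.55},{"delta_pos":[0,0.9,0],"twist":[0,0,0],"jaw":0.5},{"delta_pos":[0,0.9,0],"twist":[0,0,0],"jaw":0.45},{"delta_pos":[0,0.9,0],"twist":[0,0,0],"jaw":0.4}]' 30
python3 -m handwheel '[{"delta_pos":[0,0,0],"twist":[0,0,0],"jaw":0.3},{"delta_pos":[0,0,0],"twist":[0,0,0],"jaw":0.2},{"delta_pos":[0,0,0],"twist":[0,0,0],"jaw":0.1},{"delta_pos":[0,0,0],"twist":[0,0,0],"jaw":0},{"delta_pos":[0,0,0],"twist":[0,0,0],"jaw":0},{"delta_pos":[0,0,0],"twist":[0,0,0],"jaw":0},{"delta_pos":[0,0,0],"twist":[0,0,0],"jaw":0},{"delta_pos":[0,0,0],"twist":[0,0,0],"jaw":0},{"delta_pos":[0,0,0],"twist":[0,0,0],"jaw":0},{"delta_pos":[0,0,0],"twist":[0,0,0],"jaw":0}]' 60
python3 - <<'E'
from h import *
from rig import telemetry,imaging
s=telemetry.sense();print(s["wrist_torque"])
c=imaging.capture("wrist");cv2.imwrite("pics/w9.png",c["frame"][:,:,::-1])
E
```

```text
time_s: 9.82
eef_pos: [546.2, -189.4, -33.2]
ee_rot: [-0.575, 0.576, 0.411, -0.411]
force: [-1.7, -0.1, 3.1]
grip_width: 0.507
time_s: 10.65
eef_pos: [546.3, -189.4, -33.1]
ee_rot: [-0.575, 0.576, 0.411, -0.411]
force: [-1.8, 0.2, 6.0]
grip_width: 0.498
[0.05036736 0.31025566 0.00051178]
```

View pics/w9.png

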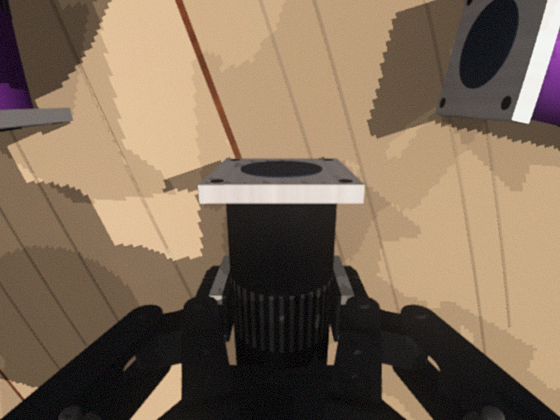

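The width holds at 0.50 (about 43 mm), so the tube is gripped across the ribs. I lift it slowly.

```bash
python3 -m handwheel '[{"delta_pos":[0,-0.2,0],"twist":[0,0,0],"jaw":0},{"delta_pos":[0,-0.5,0],"twist":[0,0,0],"jaw":0},{"delta_pos":[0,-1,0],"twist":[0,0,0],"jaw":0},{"delta_pos":[0,-2,0],"twist":[0,0,0],"jaw":0},{"delta_pos":[0,-3.5,0],"twist":[0,0,0],"jaw":0},{"delta_pos":[0,-5.5,0],"twist":[0,0,0],"jaw":0},{"delta_pos":[0,-7.5,0],"twist":[0,0,0],"jaw":0},{"delta_pos":[0,-9.2,0],"twist":[0,0,0],"jaw":0},{"delta_pos":[0,-10.2,0],"twist":[0,0,0],"jaw":0},{"delta_pos":[0,-10.5,0],"twist":[0,0,0],"jaw":0}]' 60
python3 -m handwheel '[{"delta_pos":[0,0,0],"twist":[0,0,0],"jaw":0},{"delta_pos":[0,0,0],"twist":[0,0,0],"jaw":0},{"delta_pos":[0,0,0],"twist":[0,0,0],"jaw":0},{"delta_pos":[0,0,0],"twist":[0,0,0],"jaw":0},{"delta_pos":[0,0,0],"twist":[0,0,0],"jaw":0},{"delta_pos":[0,0,0],"twist":[0,0,0],"jaw":0},{"delta_pos":[0,0,0],"twist":[0,0,0],"jaw":0},{"delta_pos":[0,0,0],"twist":[0,0,0],"jaw":0},{"delta_pos":[0,0,0],"twist":[0,0,0],"jaw":0},{"delta_pos":[0,0,0],"twist":[0,0,0],"jaw":0}]' 60
python3 - <<'E'
from h import *
from rig import telemetry,imaging
s=telemetry.sense();print(s["wrist_torque"],s["force"])
c=imaging.capture("wrist");cv2.imwrite("pics/w10.png",c["frame"][:,:,::-1]);pickle.dump((c,s),open("w10.pkl","wb"))
c=imaging.capture("side");cv2.imwrite("pics/s10.png",cv2.resize(c["frame"][150:330,200:380,::-1],None,fx=3,fy=3));pickle.dump(c,open("s10.pkl","wb"))
E
```

```text
time_s: 11.53
eef_pos: [546.9, -189.7, 73.6]
ee_rot: [-0.574, 0.577, 0.411, -0.41]
force: [-0.4, -0.1, -3.2]
grip_width: 0.5
time_s: 12.37
eef_pos: [546.1, -189.3, 71.5]
ee_rot: [0.575, -0.575, -0.411, 0.411]
force: [0.2, -0.5, -3.3]
grip_width: 0.496
[ 0.03957299 -0.0175001  -0.02212558] [ 0.23972136 -0.46166193 -3.32136882]
```

View pics/w10.png

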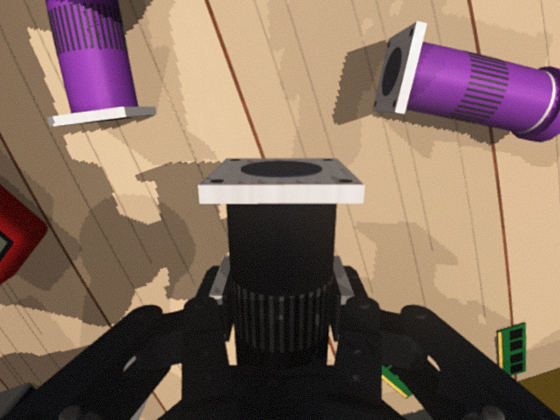

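View pics/s10.png

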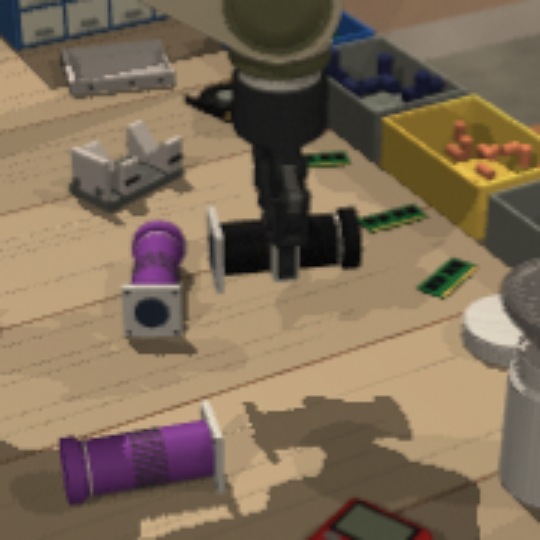

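The barrel is held level. The flange sits at the same pixels as on the bench (rows 158–203), so there was no slip, and the weight reads 3.3 N.

Run:
```python
from h import *
c,s=pickle.load(open("w10.pkl","rb"));M=Rt(s)
W=cloud(c);T=(W-s["eef_pos"])@M
f=c["frame"].astype(int)
q=T[182:204,200:365];m=f[182:204,200:365].min(-1)>150;m&=(q[...,2]>20)
p=q[m];print("flange top strip tool x",np.percentile(p[:,0],[1,50,99]).round(1),"y",np.percentile(p[:,1],[5,50,95]).round(1),"z",np.percentile(p[:,2],[2,50,98]).round(1))
q=T[205:270,225:340].reshape(-1,3);q=q[(q[:,1]<-50)&(abs(q[:,0])<30)]
print("tube x",np.percentile(q[:,0],[1,99]),"y top",np.percentile(q[:,1],[3,50]))
# axis line fit: top ridge per z
for lo in (15,25,35):
    k=(q[:,2]>lo)&(q[:,2]<lo+10);r=q[k]
    A=np.c_[2*r[:,0],2*r[:,1],np.ones(len(r))];sol=np.linalg.lstsq(A,(r[:,:2]**2).sum(1),rcond=None)[0];print(lo,len(r),"circle centre",sol[:2].round(1),"r",np.sqrt(sol[2]+sol[:2]@sol[:2]).round(1))
```

```text
flange top strip tool x [-25.9  -0.1  24.7] y [-86.6 -85.7 -84.7] z [49.2 52.2 55.1]
tube x [-21.82569971  20.87947791] y top [-82.12974115 -79.37713599]
15 958 circle centre [ -0.6 -59.7] r 21.8
25 2666 circle centre [ -0.6 -59.9] r 21.7
35 2872 circle centre [ -0.6 -60. ] r 21.7
```

Run:
```python
from h import *
from rig import telemetry
s=telemetry.sense();plan(s,(583,191,75),110)
```

```text
delta cm [37.17 -0.35  8.86] twist [-0.     -0.6799  0.    ]
```

```bash
python3 -m handwheel '[{"delta_pos":[0.7,0,0.2],"twist":[0,-0.02,0],"jaw":0},{"delta_pos":[2,-0.1,0.5],"twist":[0,-0.05,0],"jaw":0},{"delta_pos":[4,-0.1,1],"twist":[0,-0.09,0],"jaw":0},{"delta_pos":[6.3,-0.1,1.5],"twist":[0,-0.13,0],"jaw":0},{"delta_pos":[8.7,-0.2,2.1],"twist":[0,-0.17,0],"jaw":0},{"delta_pos":[11.1,-0.2,2.6],"twist":[0,-0.21,0],"jaw":0},{"delta_pos":[13.5,-0.2,3.2],"twist":[0,-0.25,0],"jaw":0},{"delta_pos":[15.9,-0.3,3.8],"twist":[0,-0.29,0],"jaw":0},{"delta_pos":[18.3,-0.3,4.4],"twist":[0,-0.33,0],"jaw":0},{"delta_pos":[20.5,-0.3,4.9],"twist":[0,-0.37,0],"jaw":0}]' 60
python3 - <<'E'
from h import *
from rig import telemetry
s=telemetry.sense();plan(s,(583,191,75),110)
E
```

```text
time_s: 13.3
eef_pos: [566.0, 23.2, 74.7]
ee_rot: [-0.489, 0.489, 0.511, -0.511]
force: [0.7, -0.1, -2.8]
grip_width: 0.5
delta cm [16.69 -0.02 -2.44] twist [ 1.000e-04 -3.052e-01  3.000e-04]
```

```bash
python3 -m handwheel '[{"delta_pos":[2.3,0,-0.3],"twist":[0,-0.04,0],"jaw":0},{"delta_pos":[4.6,0,-0.6],"twist":[0,-0.08,0],"jaw":0},{"delta_pos":[6.9,0,-1],"twist":[0,-0.12,0],"jaw":0},{"delta_pos":[9.2,0,-1.3],"twist":[0,-0.16,0],"jaw":0},{"delta_pos":[11.3,0,-1.6],"twist":[0,-0.2,0],"jaw":0},{"delta_pos":[13.2,0,-1.9],"twist":[0,-0.24,0],"jaw":0},{"delta_pos":[14.8,0,-2.2],"twist":[0,-0.275,0],"jaw":0},{"delta_pos":[16,0,-2.4],"twist":[0,-0.3,0],"jaw":0},{"delta_pos":[16.6,0,-2.4],"twist":[0,-0.305,0],"jaw":0},{"delta_pos":[16.7,0,-2.4],"twist":[0,-0.305,0],"jaw":0}]' 60
python3 -m handwheel '[{"delta_pos":[0,0,0],"twist":[0,0,0],"jaw":0},{"delta_pos":[0,0,0],"twist":[0,0,0],"jaw":0},{"delta_pos":[0,0,0],"twist":[0,0,0],"jaw":0},{"delta_pos":[0,0,0],"twist":[0,0,0],"jaw":0},{"delta_pos":[0,0,0],"twist":[0,0,0],"jaw":0},{"delta_pos":[0,0,0],"twist":[0,0,0],"jaw":0},{"delta_pos":[0,0,0],"twist":[0,0,0],"jaw":0},{"delta_pos":[0,0,0],"twist":[0,0,0],"jaw":0},{"delta_pos":[0,0,0],"twist":[0,0,0],"jaw":0},{"delta_pos":[0,0,0],"twist":[0,0,0],"jaw":0}]' 60
python3 - <<'E'
from h import *
from rig import telemetry,imaging
s=telemetry.sense();print(s["eef_pos"],s["wrist_torque"],s["force"]);plan(s,(583,191,75),110)
for n in ("wrist","scene","side"):
    c=imaging.capture(n);pickle.dump((c,s),open(f"{n}11.pkl","wb"));f=c["frame"][:,:,::-1]
    if n=="scene": f=cv2.resize(f[110:230,260:380],None,fx=4,fy=4)
    if n=="side": f=cv2.resize(f[120:260,170:310],None,fx=4,fy=4)
    cv2.imwrite(f"pics/{n}11.png",f)
E
```

```text
time_s: 14.13
eef_pos: [583.3, 189.6, 74.4]
ee_rot: [0.407, -0.406, -0.579, 0.579]
force: [-0.6, 0.1, -3.5]
grip_width: 0.496
time_s: 14.97
eef_pos: [583.8, 188.3, 74.5]
ee_rot: [-0.407, 0.407, 0.578, -0.578]
force: [-0.3, -0.1, -3.0]
grip_width: 0.499
[583.80754825 188.30721225  74.51626386] [-6.35478486e-02 -3.35311004e-05 -4.66150887e-02] [-0.30512175 -0.07245823 -2.97095633]
delta cm [ 0.28 -0.05 -0.01] twist [ 0.     -0.0049 -0.    ]
```

View pics/wrist11.png

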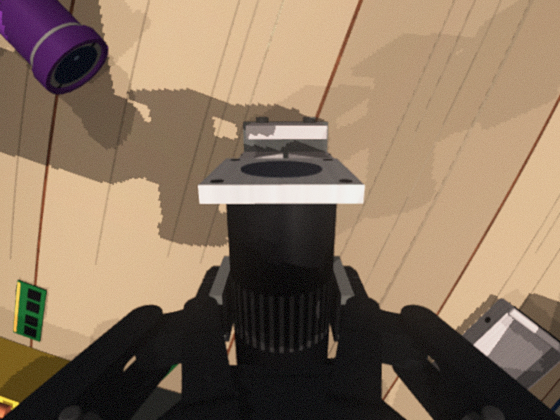

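View pics/side11.png

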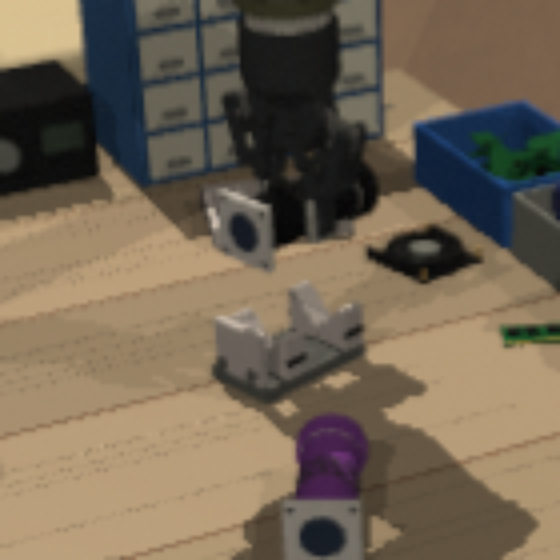

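View pics/scene11.png

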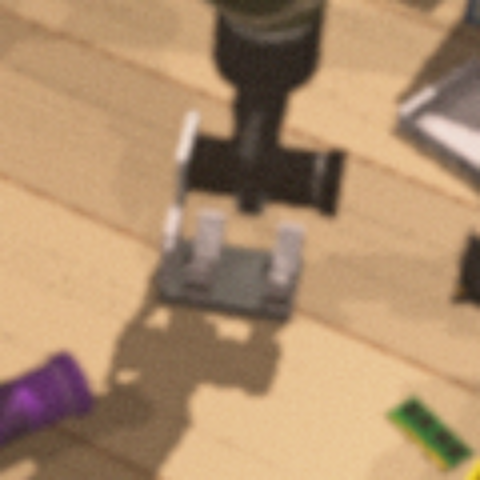

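The wrist view shows the stop plate top at (286,132) beyond the flange (281,194). The scene and side views show the barrel above the V, with its flange on the plate side. I measure the plate in the tool frame.

Run:
```python
from h import *
c,s=pickle.load(open("wrist11.pkl","rb"));M=Rt(s)
W=cloud(c);T=(W-s["eef_pos"])@M
cv2.imwrite("pics/w11c.png",cv2.resize(c["frame"][110:215,190:375,::-1],None,fx=4,fy=4,interpolation=cv2.INTER_CUBIC))
q=T[115:160,235:340].reshape(-1,3);w=W[115:160,235:340].reshape(-1,3)
k=(w[:,2]>50)&(w[:,2]<62);p=q[k]
print(k.sum(),"plate x",np.percentile(p[:,0],[1,3,50,97,99]).round(1),"z",np.percentile(p[:,2],[1,5,50,95,99]).round(1),"world z",np.percentile(w[k,2],[5,50,95]).round(1))
# yaw of plate: x vs z slope using edges
r=cv2.minAreaRect(p[:,[0,2]].astype(np.float32));print(r)
k2=(w[:,2]>9)&(w[:,2]<15);p=q[k2];print("base",k2.sum(),"x",np.percentile(p[:,0],[1,50,99]).round(1),"z",np.percentile(p[:,2],[1,99]).round(1))
print("bench",np.nanmedian(W[150:220,60:110,2]),np.nanmedian(W[120:180,400:460,2]))
q=T[182:204,200:365];m=c["frame"][182:204,200:365].min(-1)>150;m&=(q[...,2]>20);p=q[m]
print("flange x",np.percentile(p[:,0],[1,50,99]).round(1),"y",np.median(p[:,1]).round(1),"z",np.percentile(p[:,2],[2,98]).round(1))
```

```text
1123 plate x [-22.7 -21.7   1.8  24.9  25.9] z [59.9 60.  64.1 67.6 67.7] world z [54.6 56.5 57.7]
((1.7425403594970703, 63.75664520263672), (49.74957275390625, 8.018410682678223), 0.18717063963413239)
base 1241 x [-29.8   1.   33.2] z [41.8 67.5]
bench 1.0232004257503045 1.1649148502858342
flange x [-26.5  -0.4  24. ] y -85.7 z [49.8 55.8]
```

View pics/w11c.png

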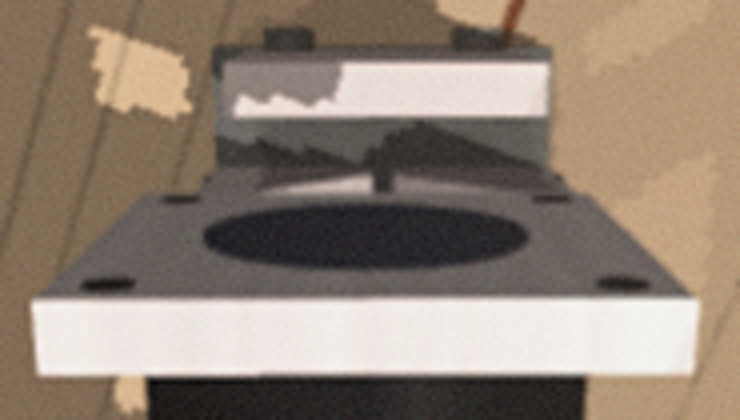

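```bash
python3 -m handwheel '[{"delta_pos":[0.1,0,0],"twist":[0,-0.002,0],"jaw":0},{"delta_pos":[0.23,0.3,0],"twist":[0,-0.004,0],"jaw":0},{"delta_pos":[0.23,1,0],"twist":[0,-0.004,0],"jaw":0},{"delta_pos":[0.23,2,0],"twist":[0,-0.004,0],"jaw":0},{"delta_pos":[0.23,3,0],"twist":[0,-0.004,0],"jaw":0},{"delta_pos":[0.23,4,0],"twist":[0,-0.004,0],"jaw":0},{"delta_pos":[0.23,5,0],"twist":[0,-0.004,0],"jaw":0},{"delta_pos":[0.23,5.7,0],"twist":[0,-0.004,0],"jaw":0},{"delta_pos":[0.23,6,0],"twist":[0,-0.004,0],"jaw":0},{"delta_pos":[0.23,6,0],"twist":[0,-0.004,0],"jaw":0}]' 60
python3 -m handwheel '[{"delta_pos":[0,0.2,0],"twist":[0,0,0],"jaw":0},{"delta_pos":[0,0.5,0],"twist":[0,0,0],"jaw":0},{"delta_pos":[0,0.8,0],"twist":[0,0,0],"jaw":0},{"delta_pos":[0,1.1,0],"twist":[0,0,0],"jaw":0},{"delta_pos":[0,1.3,0],"twist":[0,0,0],"jaw":0},{"delta_pos":[0,1.5,0],"twist":[0,0,0],"jaw":0},{"delta_pos":[0,1.6,0],"twist":[0,0,0],"jaw":0},{"delta_pos":[0,1.6,0],"twist":[0,0,0],"jaw":0},{"delta_pos":[0,1.6,0],"twist":[0,0,0],"jaw":0},{"delta_pos":[0,1.6,0],"twist":[0,0,0],"jaw":0}]' 60
python3 - <<'E'
from h import *
from rig import telemetry,imaging
s=telemetry.sense();M=Rt(s);print(s["eef_pos"],s["wrist_torque"],M.T@s["force"])
c=imaging.capture("wrist");pickle.dump((c,s),open("w12.pkl","wb"));cv2.imwrite("pics/w12.png",c["frame"][:,:,::-1])
c=imaging.capture("side");f=c["frame"][:,:,::-1];cv2.imwrite("pics/s12.png",cv2.resize(f[120:260,170:310],None,fx=4,fy=4))
E
```

```text
time_s: 15.95
eef_pos: [582.6, 190.4, 13.5]
ee_rot: [0.406, -0.405, -0.579, 0.579]
force: [-1.0, -0.3, -3.2]
grip_width: 0.499
time_s: 16.78
eef_pos: [583.1, 190.5, -1.3]
ee_rot: [-0.406, 0.406, 0.579, -0.579]
force: [-0.6, 0.7, -2.8]
grip_width: 0.497
[583.13144345 190.50478233  -1.33151091] [-0.0558225   0.0333483  -0.03101848] [0.88860917 2.78199536 0.29402873]
```

View pics/w12.png

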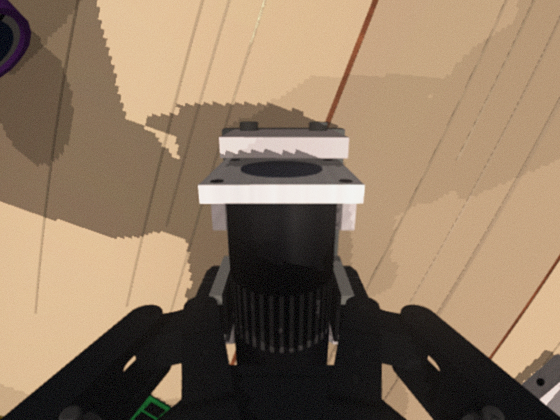

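View pics/s12.png

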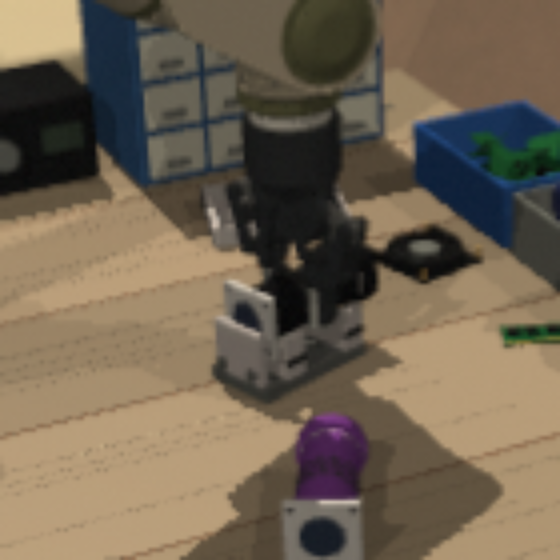

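Run:
```python
from h import *
c,s=pickle.load(open("w12.pkl","rb"));M=Rt(s)
W=cloud(c);T=(W-s["eef_pos"])@M
q=T[120:160,205:360].reshape(-1,3);w=W[120:160,205:360].reshape(-1,3)
k=(w[:,2]>50)&(w[:,2]<60);p=q[k];print("plate",k.sum(),cv2.minAreaRect(p[:,[0,2]].astype(np.float32)),"z",np.percentile(p[:,2],[1,3,97]).round(1),np.median(w[k,2]))
q=T[205:245,205:360].reshape(-1,3);w=W[205:245,205:360].reshape(-1,3)
k=(w[:,2]>43)&(w[:,2]<50)&(abs(q[:,0])>25);p=q[k]
print("Vtops",k.sum(),"L",np.percentile(p[p[:,0]<0,0],[2,50,98]).round(1),"R",np.percentile(p[p[:,0]>0,0],[2,50,98]).round(1),"z",np.percentile(p[:,2],[2,98]).round(1))
q=T[182:204,200:365];m=c["frame"][182:204,200:365].min(-1)>150;m&=(q[...,2]>20)&(q[...,2]<58);p=q[m]
print("flange x",np.percentile(p[:,0],[1,50,99]).round(1),"y",np.median(p[:,1]).round(1),"z",np.percentile(p[:,2],[2,98]).round(1))
q=T[205:270,225:340].reshape(-1,3);q=q[(q[:,1]<-50)&(abs(q[:,0])<30)]
for lo in (15,25,35):
    r=q[(q[:,2]>lo)&(q[:,2]<lo+10)];A=np.c_[2*r[:,0],2*r[:,1],np.ones(len(r))];sol=np.linalg.lstsq(A,(r[:,:2]**2).sum(1),rcond=None)[0];print(sol[:2].round(2))
```

```text
plate 2816 ((-0.4470500946044922, 63.89128112792969), (50.013092041015625, 8.129175186157227), 0.031552206724882126) z [60.  60.1 67.8] 56.589606218018744
Vtops 771 L [-32.2 -28.9 -25.8] R [25.1 28.1 31.3] z [25.7 37.5]
flange x [-26.5  -0.7  24.2] y -85.6 z [49.7 55.8]
[ -1.21 -59.53]
[ -1.21 -59.93]
[ -1.21 -59.99]
```

```bash
python3 -m handwheel '[{"delta_pos":[0.03,0.05,0],"twist":[0,0,0],"jaw":0},{"delta_pos":[0.05,0.1,0.05],"twist":[0,0,0],"jaw":0},{"delta_pos":[0.05,0.2,0.1],"twist":[0,0,0],"jaw":0},{"delta_pos":[0.05,0.3,0.15],"twist":[0,0,0],"jaw":0},{"delta_pos":[0.05,0.35,0.2],"twist":[0,0,0],"jaw":0},{"delta_pos":[0.05,0.4,0.25],"twist":[0,0,0],"jaw":0},{"delta_pos":[0.05,0.42,0.3],"twist":[0,0,0],"jaw":0},{"delta_pos":[0.05,0.42,0.3],"twist":[0,0,0],"jaw":0},{"delta_pos":[0.05,0.42,0.3],"twist":[0,0,0],"jaw":0},{"delta_pos":[0.05,0.42,0.3],"twist":[0,0,0],"jaw":0}]' 60
cat > st.py <<'E'
from h import *
from rig import telemetry
s=telemetry.sense();M=Rt(s);print(s["time_s"],"pos",s["eef_pos"].round(2),"Ftool",(M.T@s["force"]).round(2),"Ttool",(M.T@s["wrist_torque"]).round(3),"w",round(s["grip_width"],3))
E
python3 st.py
```

```text
time_s: 17.72
eef_pos: [580.1, 190.0, -5.6]
ee_rot: [-0.406, 0.406, 0.579, -0.579]
force: [0.8, -0.6, -3.5]
grip_width: 0.498
17.7167 pos [580.07 189.95  -5.64] Ftool [-0.88  3.5  -0.53] Ttool [0.012 0.009 0.028] w 0.498
```

```bash
python3 -m handwheel '[{"delta_pos":[0,0,0.03],"twist":[0,0,0],"jaw":0},{"delta_pos":[0,0,0.06],"twist":[0,0,0],"jaw":0},{"delta_pos":[0,0,0.08],"twist":[0,0,0],"jaw":0},{"delta_pos":[0,0,0.1],"twist":[0,0,0],"jaw":0},{"delta_pos":[0,0,0.12],"twist":[0,0,0],"jaw":0},{"delta_pos":[0,0,0.14],"twist":[0,0,0],"jaw":0},{"delta_pos":[0,0,0.15],"twist":[0,0,0],"jaw":0},{"delta_pos":[0,0,0.16],"twist":[0,0,0],"jaw":0},{"delta_pos":[0,0,0.16],"twist":[0,0,0],"jaw":0},{"delta_pos":[0,0,0.16],"twist":[0,0,0],"jaw":0}]' 60
python3 st.py
```

```text
time_s: 18.55
eef_pos: [579.3, 189.6, -5.4]
ee_rot: [-0.405, 0.406, 0.58, -0.578]
force: [4.6, 2.5, -3.1]
grip_width: 0.493
18.55 pos [579.33 189.6   -5.39] Ftool [ 0.81  3.09 -5.2 ] Ttool [-0.883  0.144 -0.082] w 0.493
```

The flange touches the plate, with an axial force of 5 N. I ease back a little and lower it into the V.

```bash
python3 -m handwheel '[{"delta_pos":[0,0,-0.03],"twist":[0,0,0],"jaw":0},{"delta_pos":[0,0,-0.05],"twist":[0,0,0],"jaw":0},{"delta_pos":[0,0.03,-0.05],"twist":[0,0,0],"jaw":0},{"delta_pos":[0,0.06,-0.05],"twist":[0,0,0],"jaw":0},{"delta_pos":[0,0.09,-0.05],"twist":[0,0,0],"jaw":0},{"delta_pos":[0,0.12,-0.05],"twist":[0,0,0],"jaw":0},{"delta_pos":[0,0.14,-0.05],"twist":[0,0,0],"jaw":0},{"delta_pos":[0,0.16,-0.05],"twist":[0,0,0],"jaw":0},{"delta_pos":[0,0.16,-0.05],"twist":[0,0,0],"jaw":0},{"delta_pos":[0,0.16,-0.05],"twist":[0,0,0],"jaw":0}]' 60
python3 st.py
```

```text
time_s: 19.38
eef_pos: [579.4, 189.7, -6.7]
ee_rot: [-0.405, 0.406, 0.579, -0.579]
force: [2.7, 2.2, 5.6]
grip_width: 0.499
19.3833 pos [579.36 189.67  -6.66] Ftool [ 1.16 -5.59 -3.27] Ttool [-0.407 -0.012 -0.149] w 0.499
```

```bash
cat > avg.py <<'E'
from h import *
from rig import telemetry,imaging
F=[];T=[];Pp=[]
for i in range(8):
    c=imaging.capture("wrist");s=telemetry.sense();M=Rt(s);F.append(M.T@s["force"]);T.append(M.T@s["wrist_torque"]);Pp.append(s["eef_pos"])
print(s["time_s"],"F",np.mean(F,0).round(2),"+-",(np.std(F,0)/8**.5).round(2),"T",np.mean(T,0).round(3),"+-",(np.std(T,0)/8**.5).round(3),"pos",np.mean(Pp,0).round(2))
pickle.dump((c,s),open("wl.pkl","wb"))
W=cloud(c);Q=(W-np.mean(Pp,0))@M
q=Q[205:250,225:340].reshape(-1,3);q=q[(q[:,1]<-55)&(abs(q[:,0])<30)]
for lo in (25,35):
    r=q[(q[:,2]>lo)&(q[:,2]<lo+10)];A=np.c_[2*r[:,0],2*r[:,1],np.ones(len(r))];sol=np.linalg.lstsq(A,(r[:,:2]**2).sum(1),rcond=None)[0];print("axis",sol[:2].round(2))
q=Q[110:180,195:370].reshape(-1,3);w=W[110:180,195:370].reshape(-1,3)
k=(w[:,2]>50)&(w[:,2]<60)&(q[:,2]>55);p=q[k];print("plate",k.sum(),cv2.minAreaRect(p[:,[0,2]].astype(np.float32)),"z",np.percentile(p[:,2],[1,3,97]).round(1),np.median(w[k,2]).round(1))
q=Q[180:206,195:370];m=c["frame"][180:206,195:370].min(-1)>150;m&=(q[...,2]>20)&(q[...,2]<58);p=q[m];wz=W[180:206,195:370][m][:,2]
print("flange x",np.percentile(p[:,0],[1,50,99]).round(1),"z",np.percentile(p[:,2],[2,98]).round(1),"topz",np.median(wz).round(1))
cv2.imwrite("pics/wl_%04d.png"%int(s["time_s"]*100),c["frame"][:,:,::-1])
E
python3 avg.py
```

```text
19.7833 F [ 0.96 -5.34 -2.74] +- [0.14 0.15 0.19] T [-0.405  0.002 -0.083] +- [0.005 0.01  0.011] pos [579.36 189.68  -6.67]
axis [ -1.14 -59.94]
axis [ -1.19 -60.1 ]
plate 3345 ((-1.5103034973144531, 59.77585983276367), (51.7380256652832, 8.82029914855957), 0.13446049392223358) z [55.6 55.8 63.9] 56.6
flange x [-27.2  -1.   28.2] z [39.9 55.7] topz 79.1
```

Both faces carry load: 8.4 N vertical, of which about 3.1 N is weight, against a sideways residue of +1 N. The flange face and plate face coincide (both at tool z 55.7). I trim sideways and press on.

```bash
python3 -m handwheel '[{"delta_pos":[0.01,0,0],"twist":[0,0,0],"jaw":0},{"delta_pos":[0.02,0.01,-0.01],"twist":[0,0,0],"jaw":0},{"delta_pos":[0.02,0.02,-0.01],"twist":[0,0,0],"jaw":0},{"delta_pos":[0.02,0.03,-0.01],"twist":[0,0,0],"jaw":0},{"delta_pos":[0.02,0.04,-0.01],"twist":[0,0,0],"jaw":0},{"delta_pos":[0.02,0.05,-0.01],"twist":[0,0,0],"jaw":0},{"delta_pos":[0.02,0.06,-0.01],"twist":[0,0,0],"jaw":0},{"delta_pos":[0.02,0.06,-0.01],"twist":[0,0,0],"jaw":0},{"delta_pos":[0.02,0.06,-0.01],"twist":[0,0,0],"jaw":0},{"delta_pos":[0.02,0.06,-0.01],"twist":[0,0,0],"jaw":0}]' 60
python3 avg.py
```

```text
time_s: 20.62
eef_pos: [579.3, 189.9, -6.9]
ee_rot: [-0.406, 0.406, 0.579, -0.579]
force: [0.2, 2.2, 9.6]
grip_width: 0.501
21.0167 F [ 1.49 -9.81 -0.57] +- [0.16 0.19 0.15] T [-0.072  0.062 -0.109] +- [0.01  0.012 0.012] pos [579.28 189.89  -6.94]
axis [ -1.16 -59.97]
axis [ -1.18 -60.11]
plate 3338 ((-1.393960952758789, 59.72219467163086), (51.87337112426758, 8.666242599487305), 0.008664297871291637) z [55.6 55.8 63.9] 56.6
flange x [-27.1  -1.   27.9] z [48.4 55.7] topz 78.8
```

```bash
python3 -m handwheel '[{"delta_pos":[0.005,0,0.005],"twist":[0,0,0],"jaw":0},{"delta_pos":[0.01,0,0.01],"twist":[0,0,0],"jaw":0},{"delta_pos":[0.015,0,0.01],"twist":[0,0,0],"jaw":0},{"delta_pos":[0.02,0,0.01],"twist":[0,0,0],"jaw":0},{"delta_pos":[0.02,0,0.01],"twist":[0,0,0],"jaw":0},{"delta_pos":[0.02,0,0.01],"twist":[0,0,0],"jaw":0},{"delta_pos":[0.02,0,0.01],"twist":[0,0,0],"jaw":0},{"delta_pos":[0.02,0,0.01],"twist":[0,0,0],"jaw":0},{"delta_pos":[0.02,0,0.01],"twist":[0,0,0],"jaw":0},{"delta_pos":[0.02,0,0.01],"twist":[0,0,0],"jaw":0}]' 60
python3 avg.py
python3 - <<'E'
from h import *
c,s=pickle.load(open("wl.pkl","rb"));M=Rt(s)
W=cloud(c);T=(W-s["eef_pos"])@M
q=T[200:245,200:365].reshape(-1,3);w=W[200:245,200:365].reshape(-1,3)
k=(w[:,2]>44)&(w[:,2]<50)&(abs(q[:,0])>25)&(abs(q[:,0])<36);p=q[k]
print("Vtops",k.sum(),"L",np.percentile(p[p[:,0]<0,0],[2,98]).round(1),"R",np.percentile(p[p[:,0]>0,0],[2,98]).round(1))
k=(w[:,2]>52.0)&(q[:,1]<-48)&(abs(q[:,0])<30)&(q[:,2]<46);p=q[k];
for lo in (25,30,35,40):
    r=p[(p[:,2]>lo)&(p[:,2]<lo+5)]; print("tube edges",np.percentile(r[:,0],[1,99]).round(2))
E
```

```text
time_s: 21.85
eef_pos: [579.3, 189.9, -6.9]
ee_rot: [-0.405, 0.406, 0.579, -0.579]
force: [0.5, 0.7, 9.8]
grip_width: 0.495
22.25 F [ 0.47 -9.15 -1.16] +- [0.22 0.18 0.18] T [-0.151  0.089  0.041] +- [0.009 0.008 0.013] pos [579.27 189.91  -6.96]
axis [ -1.16 -59.88]
axis [ -1.19 -60.05]
plate 3337 ((-1.2512073516845703, 59.78303909301758), (51.788360595703125, 8.892780303955078), 0.18483252823352814) z [55.6 55.8 63.9] 56.6
flange x [-27.1  -1.   28.1] z [40.  55.7] topz 78.8
Vtops 1270 L [-33.  -25.2] R [25.1 30.6]
tube edges [-22.64  20.37]
tube edges [-22.05  19.72]
tube edges [-21.63  19.38]
tube edges [-21.38  18.96]
```

```bash
ls pics | tail -3
```

```text
wrist11.png
wrist5.png
wrist7.png
```

With the jaws moved only 0.03 mm for 0.2 mm commanded, the tube is held by both faces, and the sideways load is near zero. The V-top centre (−1.2) matches the tube axis (−1.17). I make one last small trim and then check.

```bash
python3 -m handwheel '[{"delta_pos":[0,0.002,0],"twist":[0,0.001,0],"jaw":0},{"delta_pos":[0,0.005,0],"twist":[0,0.002,0],"jaw":0},{"delta_pos":[0.005,0.008,0.005],"twist":[0,0.003,0],"jaw":0},{"delta_pos":[0.005,0.01,0.01],"twist":[0,0.003,0],"jaw":0},{"delta_pos":[0.005,0.01,0.01],"twist":[0,0.003,0],"jaw":0},{"delta_pos":[0.005,0.01,0.01],"twist":[0,0.003,0],"jaw":0},{"delta_pos":[0.005,0.01,0.01],"twist":[0,0.003,0],"jaw":0},{"delta_pos":[0.005,0.01,0.01],"twist":[0,0.003,0],"jaw":0},{"delta_pos":[0.005,0.01,0.01],"twist":[0,0.003,0],"jaw":0},{"delta_pos":[0.005,0.01,0.01],"twist":[0,0.003,0],"jaw":0}]' 60
python3 avg.py
python3 - <<'E'
from h import *
from rig import imaging,telemetry
s=telemetry.sense();print(Rt(s).round(4),s["grip_width"])
for n in ("scene","side"):
    c=imaging.capture(n);f=c["frame"][:,:,::-1];cv2.imwrite(f"pics/{n}20.png",f)
    f=cv2.resize(f[110:230,260:380] if n=="scene" else f[150:250,190:290],None,fx=5,fy=5,interpolation=cv2.INTER_CUBIC);cv2.imwrite(f"pics/{n}20c.png",f)
E
```

```text
time_s: 23.08
eef_pos: [579.2, 189.9, -7.0]
ee_rot: [-0.406, 0.407, 0.579, -0.578]
force: [0.9, 1.6, 9.5]
grip_width: 0.497
23.4833 F [ 0.56 -9.51 -1.56] +- [0.12 0.17 0.12] T [-0.195 -0.071 -0.024] +- [0.013 0.008 0.011] pos [579.22 189.94  -7.02]
axis [ -1.2  -59.95]
axis [ -1.21 -60.1 ]
plate 3301 ((-1.423379898071289, 59.686893463134766), (51.38984298706055, 8.615310668945312), 0.104547418653965) z [55.6 55.8 63.9] 56.6
flange x [-27.2  -0.4  27.9] z [40.1 55.8] topz 78.6
[[-3.387e-01  1.300e-03 -9.409e-01]
 [ 9.409e-01 -1.000e-04 -3.387e-01]
 [-5.000e-04 -1.000e+00 -1.200e-03]] 0.5026190305404862
```

View pics/side20c.png

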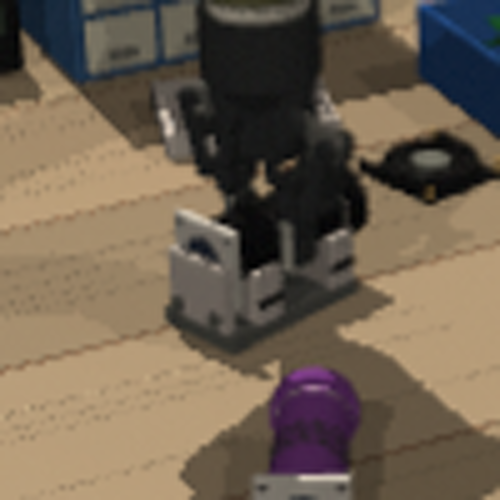

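View pics/scene20.png

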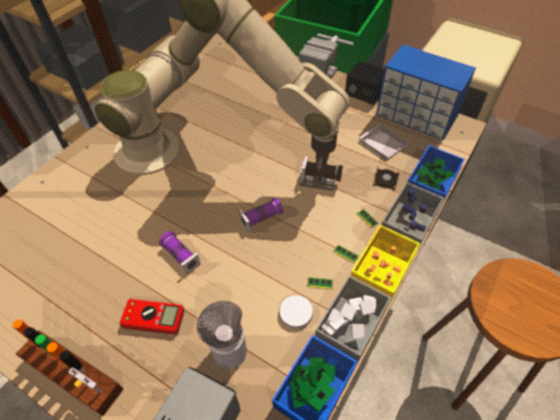

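The side view shows the flange flat against the plate at (207,255), with the tube down in both V sections. In the scene view the bystanders stand where they were. One tiny trim of the twist, then a hold and the last check.

```bash
python3 -m handwheel '[{"delta_pos":[0.003,0,0],"twist":[0,-0.0005,0],"jaw":0},{"delta_pos":[0.006,0,0],"twist":[0,-0.001,0],"jaw":0},{"delta_pos":[0.008,0,0],"twist":[0,-0.0013,0],"jaw":0},{"delta_pos":[0.008,0,0],"twist":[0,-0.0013,0],"jaw":0},{"delta_pos":[0.008,0,0],"twist":[0,-0.0013,0],"jaw":0},{"delta_pos":[0.008,0,0],"twist":[0,-0.0013,0],"jaw":0},{"delta_pos":[0.008,0,0],"twist":[0,-0.0013,0],"jaw":0},{"delta_pos":[0.008,0,0],"twist":[0,-0.0013,0],"jaw":0},{"delta_pos":[0.008,0,0],"twist":[0,-0.0013,0],"jaw":0},{"delta_pos":[0.008,0,0],"twist":[0,-0.0013,0],"jaw":0}]' 60
python3 avg.py
```

```text
time_s: 24.42
eef_pos: [579.2, 190.0, -7.0]
ee_rot: [-0.406, 0.407, 0.579, -0.578]
force: [1.7, 0.8, 9.6]
grip_width: 0.498
24.8167 F [ 0.01 -9.39 -1.31] +- [0.14 0.11 0.19] T [-0.182  0.067  0.052] +- [0.011 0.008 0.007] pos [579.22 189.94  -7.01]
axis [ -1.15 -59.73]
axis [ -1.17 -60.07]
plate 3313 ((-1.2607402801513672, 59.685977935791016), (51.441741943359375, 8.723336219787598), 0.033570319414138794) z [55.6 55.8 63.9] 56.6
flange x [-27.2  -0.4  27.4] z [49.4 55.8] topz 78.6
```

Sideways force is 0.0 N, the push is 9.4 N and the axial force onto the plate is 1.3 N, all steady. I hand the job in.

```bash
python3 -c "
from rig import ctrl;print(ctrl.finish_job())"; python3 st.py
```

```text
the job is handed in; nothing more can be done
None
the job is handed in; nothing more can be done
```

The black lens barrel is lying in the V-block with its glass end away from the stop plate and its flange against it. The arm is still gripping it at 60 N and pressing it down. I handed the job in at about 24.8 s of the 48 s.

**Last checks**
- **Push:** 9.4 N straight down, on top of the barrel's own weight of about 3.2 N.
- **Both V faces:** the sideways force was 0.0 ± 0.14 N, and the tube was blocked when I nudged it sideways. The tube axis matched the middle of the V to about 0.1 mm.
- **Stop plate:** the flange and plate faces coincided to about 0.1 mm, with about 1.3 N holding them together.
- **Other things on the bench:** in the last overall picture, taken just before a final tiny adjustment, they stood where they were. I checked this by eye only.

**What went wrong or disagreed**
- **First grasp failed:** the jaws closed over the top of the barrel and pressed on it with about 34 N. The pictures show the fingers ending about 38 mm short of the reported tool point. I backed off, saw no movement of the barrel, and gripped it again with that allowed for.
- **Seated height:** by camera it read about 0.3 mm high, which is within that camera's error. From the height at which I gripped it, it works out to the nominal 52.1 mm.
- **Small residual twist:** a turning moment of about 0.07 N m about the vertical remained. I left it alone because it was small.

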